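Match a spare hub to the keyed test shaft, pack it and return the rest

TASK

Find the hub whose keyways line up with the keys of the test shaft and slide it onto the shaft, fully down onto the disc, to prove the fit. Then take it off and put it in the blue case together with the brass key bars on the bench, put every other hub in the grey return tray, and lower the case's lid until it is closed; leave the other things on the bench where they are.

Things in the scene. Friction and masses are not known exactly. Their poses are not given: they have to be found in the camera images.
- hub_a: Loose steel hub, octagonal, 58 mm across flats (flats face its +x, +y and the 45 degree directions), 32 mm high, 0.3 kg, flat on the bench. 36 mm bore straight through, with two keyways on opposite sides of the bore, along its +x and -x (11 mm wide, reaching 24.5 mm from the axis, full height). Origin: centre of its underside, z up the bore.
- hub_b: Loose steel hub, octagonal, 58 mm across flats (flats face its +x, +y and the 45 degree directions), 32 mm high, 0.3 kg, flat on the bench. 36 mm bore straight through, with two keyways a quarter turn apart, along its +x and +y (11 mm wide, reaching 24.5 mm from the axis, full height). Origin: centre of its underside, z up the bore.
- hub_c: Loose steel hub, octagonal, 58 mm across flats (flats face its +x, +y and the 45 degree directions), 32 mm high, 0.3 kg, flat on the bench. 36 mm bore straight through, with three keyways evenly spaced, at 0, 120 and 240 degrees from its +x (11 mm wide, reaching 24.5 mm from the axis, full height). Origin: centre of its underside, z up the bore. Not in every start.
- hub_d: Loose steel hub, octagonal, 58 mm across flats (flats face its +x, +y and the 45 degree directions), 32 mm high, 0.3 kg, flat on the bench. 36 mm bore straight through, with a single keyway, along its +x (11 mm wide, reaching 24.5 mm from the axis, full height). Origin: centre of its underside, z up the bore. Not in every start.
- hub_e: Loose steel hub, octagonal, 58 mm across flats (flats face its +x, +y and the 45 degree directions), 32 mm high, 0.3 kg, flat on the bench. 36 mm bore straight through, with no keyway at all, a plain round bore. Origin: centre of its underside, z up the bore. Not in every start.
- shaft_a: Heavy (3 kg) free-standing test stand (only one of shaft_a and shaft_b is there): dark disc 84 mm across, 12 mm high; upright steel shaft 33 mm in diameter to 44 mm above the disc (top 6 mm tapered), with two keys opposite each other, along its +x and -x; brass keys 8 mm wide, 23 mm out from the axis, up to 26 mm above the disc. Origin: centre of underside, z up.
- shaft_a_seat (a point): Point on the axis of shaft_a on top of its disc, with its axes: where the centre of a fully seated hub's underside lies. Only the hub with the same keyways, turned to line up within about 5 degrees, goes down to the disc; any other stops on top of the keys.
- shaft_b: Heavy (3 kg) free-standing test stand (only one of shaft_a and shaft_b is there): dark disc 84 mm across, 12 mm high; upright steel shaft 33 mm in diameter to 44 mm above the disc (top 6 mm tapered), with two keys a quarter turn apart, along its +x and +y; brass keys 8 mm wide, 23 mm out from the axis, up to 26 mm above the disc. Origin: centre of underside, z up.
- shaft_b_seat (a point): Point on the axis of shaft_b on top of its disc, with its axes: where the centre of a fully seated hub's underside lies. Only the hub with the same keyways, turned to line up within about 5 degrees, goes down to the disc; any other stops on top of the keys.
- key_bar_1: Loose brass bar of spare key stock, 50 mm long (its x), 12 mm wide and 12 mm high, 60 g, lying on the bench. Origin: centre of its underside. Not in every start.
- key_bar_2: Loose brass bar of spare key stock, 50 mm long (its x), 12 mm wide and 12 mm high, 60 g, lying on the bench. Origin: centre of its underside. Not in every start.
- case: Blue plastic parts case fixed to the bench, on the left or right, 170 mm (its x) by 200 mm (its y) by 70 mm high, open on top, walls and floor 5 mm thick. Origin at the centre of its underside; its own -x side faces the robot, and the lid is hinged on its +x top edge.
- case_in (a point): Centre of the case's inner floor (5 mm above the bench), with the case's axes.
- case_lid (a joint): Angle of the case's lid: 0 closed flat on the case, growing as it opens up and away from the robot, 1.57 upright, stop at 1.75. It starts about upright. The hinge is stiff: the lid stays where it is left and does not fall; about 3 N at its free edge moves it. The lid is a flat plate 170 by 200 mm, 8 mm thick.
- case_lid_hinge (a point): Middle of the lid's hinge line, at the case's +x top edge, on the plate's underside; the line runs along the case's y. At angle t the free edge lies 170 mm from it: 170 cos t towards the case's -x and 170 sin t up.
- case_lid_handle (a point): The lid's black knob, mid-width on its outer face (the top when closed), 140 mm from the hinge line; this point is 35 mm off the face and moves with the lid.
- tray: Grey plastic return tray fixed to the bench, on the side opposite the case, 200 mm (its x) by 220 mm (its y), 35 mm high, walls and floor 5 mm thick, open on top. Origin at the centre of its underside.
- tray_in (a point): Centre of the tray's inner floor (5 mm above the bench), with the tray's axes.
- tape_roll: Brown roll of packing tape, 84 mm across, 45 mm high, loose, standing flat among the hubs; bystander, origin at centre of underside.
- small_carton: Small brown carton 60 x 75 x 50 mm, loose; bystander, origin at centre of underside.
- jar: Jar 56 mm in diameter, 70 mm high, loose; bystander, origin at centre of underside.
Not all that is in view belongs to the job. What is shaped like the hub_c but orange or pink is not meant.

How it is judged:
On the way, in this order (a step that is already met when the one before it is completed fails the run):
1. the matching hub is seated fully down on the test shaft, on the disc ((height (world z) of shaft_b above -0.05 m or (horizontal distance between hub_a and shaft_a_seat below 0.005 m and z of hub_a in the frame of shaft_a_seat below 0.004 m and angle between hub_a's own z axis and vertical below 0.1 rad)) and (height (world z) of shaft_a above -0.05 m or (horizontal distance between hub_b and shaft_b_seat below 0.005 m and z of hub_b in the frame of shaft_b_seat below 0.004 m and angle between hub_b's own z axis and vertical below 0.1 rad))), for 0.2 s.
2. the matching hub lies in the case ((height (world z) of shaft_b above -0.05 m or (x of hub_a in the frame of case_in between -0.075 and 0.075 m and y of hub_a in the frame of case_in between -0.09 and 0.09 m and z of hub_a in the frame of case_in between -0.01 and 0.05 m)) and (height (world z) of shaft_a above -0.05 m or (x of hub_b in the frame of case_in between -0.075 and 0.075 m and y of hub_b in the frame of case_in between -0.09 and 0.09 m and z of hub_b in the frame of case_in between -0.01 and 0.05 m))), for 0.2 s.
At the end, for the whole second after the job is handed in: The hub that matches the shaft present and the key bars present lie in the case, all other hubs present lie in the tray, everything at rest, and the lid is closed (joint under 0.06 rad) (all of step 2 and (height (world z) of shaft_a above -0.05 m or (x of hub_a in the frame of tray_in between -0.09 and 0.09 m and y of hub_a in the frame of tray_in between -0.1 and 0.1 m and z of hub_a in the frame of tray_in between -0.01 and 0.065 m)) and (height (world z) of shaft_b above -0.05 m or (x of hub_b in the frame of tray_in between -0.09 and 0.09 m and y of hub_b in the frame of tray_in between -0.1 and 0.1 m and z of hub_b in the frame of tray_in between -0.01 and 0.065 m)) and x of hub_c in the frame of tray_in between -0.09 and 0.09 m and y of hub_c in the frame of tray_in between -0.1 and 0.1 m and z of hub_c in the frame of tray_in between -0.01 and 0.065 m and x of hub_d in the frame of tray_in between -0.09 and 0.09 m and y of hub_d in the frame of tray_in between -0.1 and 0.1 m and z of hub_d in the frame of tray_in between -0.01 and 0.065 m and x of hub_e in the frame of tray_in between -0.09 and 0.09 m and y of hub_e in the frame of tray_in between -0.1 and 0.1 m and z of hub_e in the frame of tray_in between -0.01 and 0.065 m and x of key_bar_1 in the frame of case_in between -0.085 and 0.085 m and y of key_bar_1 in the frame of case_in between -0.1 and 0.1 m and z of key_bar_1 in the frame of case_in between -0.01 and 0.06 m and x of key_bar_2 in the frame of case_in between -0.085 and 0.085 m and y of key_bar_2 in the frame of case_in between -0.1 and 0.1 m and z of key_bar_2 in the frame of case_in between -0.01 and 0.06 m and value of joint case_lid below 0.06 rad and linear speed of each of hub_a, hub_b, hub_c, hub_d, hub_e, key_bar_1, key_bar_2 below 0.03 m/s); the robot touches nothing.
It fails at once if the tape roll is moved more than 40 mm or tipped over (distance of tape_roll from where it was at the start of the episode above 0.04 m or angle between tape_roll's own z axis and vertical above 0.6 rad).
It fails at once if the small carton is moved more than 40 mm or tipped over (distance of small_carton from where it was at the start of the episode above 0.04 m or angle between small_carton's own z axis and vertical above 0.6 rad).
It fails at once if the jar is moved more than 40 mm or tipped over (distance of jar from where it was at the start of the episode above 0.04 m or angle between jar's own z axis and vertical above 0.6 rad).
Of shaft_a, shaft_b only 1 to 1 are there at a start; the rules pass over those that are not, and their reading is None.
Of hub_c, hub_d, hub_e only 1 to 3 are there at a start; the rules pass over those that are not, and their reading is None.
Of key_bar_1, key_bar_2 only 1 to 2 are there at a start; the rules pass over those that are not, and their reading is None.
At some moment in a run one of hub_a, hub_b, hub_c, hub_d, hub_e may be knocked a few centimetres aside while the robot is not near it.
Once in a run the grip may slacken for a moment while it holds something.
It also fails if it takes over 210 s, if anything falls off the work surface, if the arm or the gripper's body presses on something with over 40 N, if the wrist force passes 120 N, or if a joint passes its speed limit or range.

ROBOT

A 6-joint arm with a two-finger parallel gripper is mounted at the origin on the work surface. World frame = base frame: x ahead of the robot, y to its left, z up, the work surface at z = 0. Lengths are in m, angles in rad, forces in N, time in s.
With the tool pointing down it reaches from about 0.3 to 0.875 m from the base axis. Payload 6.4 kg.
Tool frame: the origin (TCP) lies at the centre of the arm's flange, where the gripper is bolted on; the fingertips stand 173 mm ahead of it and the grasp point (between the pads) lies ctrl.grip_point_offset ahead of it (ctrl.grip_point_offset is the distance from the TCP to the grasp point, in m); z points along the fingers, y is the direction in which the jaws open and shut (so a half turn about z gives the same grasp; the last joint's range is limited). The gripper opens to 85 mm and grips with 20 to 120 N. Pads are 22 mm wide; open, the fingers measure 114 mm over their backs; the gripper's body (76 mm by 85 mm) begins 54 mm behind the grasp point. The pads swing forward as they close: fully open they stand 13 mm farther back than shut.
Start: joints at [-0.206, 0.181, 1.607, -0, 1.354, -0.206], TCP at [0.575, 0, 0.405] pointing down, gripper open.
Joint ranges: [-2.99, 2.99], [-0.89, 2.07], [0.3, 2.58], [-1.14, 4.28], [0, 2.63], [-3.12, 3.12]. Speed limits (rad/s): [2.57, 2.57, 3.01, 3.14, 3.14, 3.14].

INTERFACE

Orientations are given as a unit quaternion [w, x, y, z].
In Python, from bench import ctrl, cams, boxes_of, landmark_of gives the robot as it stands.
- The arm moves only by the shell command python3 -m handwheel 'ROWS'. ROWS is JSON, a list of rows, each an object with "offset": the shift along the tool's x, y, z in m, a list of three; "spin": the turn about the tool's z in degrees; "grip": the opening, from 0 (shut) to 1 (fully open). A call has 1 to 20 rows; each row is the pose to reach, as a shift and turn from the pose commanded when the call began, along the tool's axes at that moment; what a row does not reach only later rows make up. A row lasts 1/8 s, in which the tool goes at most 62.5 mm and 10.7 degrees, less where a joint would pass 70% of its speed; a pose out of reach is approached as far as the arm can. A call with a gripper value outside its range is refused whole. The fingers move at their own pace and stop on an object; the grip force is fixed at half the most. Time passes only in rows, so rows that repeat a pose let the fingers close. It gives the time, the measured TCP pose, the force and the opening at its end, in the units of the state.
- ctrl.get_obs(): the state, without advancing time (a new reading comes with each control period).
- cams.camera(name): name is "scene" or "side" or "wrist"; returns a dict with "color" (480x640x3 uint8, red, green, blue), "camera_matrix" (3x3 intrinsics, pixels), "view" (4x4, takes a point from world to camera coordinates); the wrist camera has in their place "tool_from_camera" (4x4, takes a point from camera to tool coordinates, whose origin is the TCP and whose axes are the flange's). Camera axes: x right, y up, looking along -z (the intrinsics and any distortion apply to the point x, -y, -z); pixel columns grow to the right and rows downward; lengths in m; the calibration is good to about 2 mm. A picture is of the moment at which its call begins: read the wrist's pose just before it. There is no depth.
- ctrl.hand_in(): hands the job in, once; it reports no verdict.
Trained networks look in a picture, given as the dict that the camera call returned (one of the last four; its "shot" number tells which), for a name from the list of things; names that differ only in an ending like _2 or _b are one class to them, and where a whole thing is asked for, a point or a joint stands for the part that bears it (a point fixed in the world has none). Each returns a list of dicts, best first, with "confidence" (0 to 1); they miss things now and then, are a little off and sometimes report something else, mostly with a low value. They report only what shows in the picture. A call takes as long as a camera call. They do not tell look-alikes from the thing itself.
- boxes_of(picture, thing): "uv" ([column, row] in pixels, amid what is visible of it).
- landmark_of(picture, thing): "uv" ([column, row] in pixels: a listed point, or the origin of a listed thing).
The state is a dict: "time_s": time; "q": joint angles; "dq": joint speeds; "joint_efforts": joint torques, N m; "eef_pos": TCP position; "eef_rot": TCP orientation; "wrist_force": force on the tool from outside, world axes, zero at the start; "torque": the same for the moment, N m; "opening": opening from 0.0 (shut) to 1.0 (fully open).
Only numpy, scipy, OpenCV 4.12 (cv2) and the standard library are available. Lean on these libraries where they do the work, as an engineer would, in place of code of your own. Each camera call takes 0.05 s, during which the arm holds its last target.

## Working session

There is one attempt and no reset: what is moved stays moved. The work goes in short steps, Python scripts to look and compute and a shell command to move; the robot and the scene stay as the last step left them, time stands still between calls to the robot, and variables do not carry over. Pictures are saved under pics/ and viewed, and the job is handed in when it is done.

```bash
ls; mkdir -p pics; cat > h.py <<'E'
import numpy as np, cv2
from bench import ctrl, cams, boxes_of, landmark_of
from scipy.spatial.transform import Rotation as R
def quat(q): return R.from_quat([q[1],q[2],q[3],q[0]])
def shot(name,fn=None):
    o=ctrl.get_obs(); p=cams.camera(name)
    if name=='wrist':
        T=np.eye(4);T[:3,:3]=quat(o['eef_rot']).as_matrix();T[:3,3]=o['eef_pos']
        p['c2w']=T@np.array(p['tool_from_camera'])
    else: p['c2w']=np.linalg.inv(np.array(p['view']))
    if fn: cv2.imwrite('pics/'+fn,p['color'][:,:,::-1])
    return p
def ray(p,uv,z):
    K=np.array(p['camera_matrix']);dist=p.get('distortion')
    d=np.linalg.inv(K)@np.array([uv[0],uv[1],1.]); d=np.array([d[0],-d[1],-d[2]])
    c=p['c2w']; dw=c[:3,:3]@d; o=c[:3,3]
    return o+dw*(z-o[2])/dw[2]
def proj(p,X):
    c=np.linalg.inv(p['c2w']);x=c[:3,:3]@np.array(X)+c[:3,3]
    u=np.array(p['camera_matrix'])@np.array([x[0],-x[1],-x[2]]);return u[:2]/u[2]
E
python3 - <<'E'
from h import *
o=ctrl.get_obs();print({k:np.round(v,3) for k,v in o.items()}, ctrl.grip_point_offset)
for n in ['scene','side','wrist']:
    p=shot(n,n+'0.png');print(n,[k for k in p],np.round(p['camera_matrix'],1).tolist(),np.round(p['c2w'],3).tolist())
    for t in ['hub_a','hub_b','hub_c','hub_d','hub_e','shaft_a','key_bar_1','tape_roll','jar','small_carton','case','tray']:
        print(t,[(np.round(d['uv']).tolist(),round(d['confidence'],2)) for d in boxes_of(p,t)][:7])
E
```

```text
pics
{'time_s': np.float64(0.0), 'q': array([-0.206,  0.182,  1.608,  0.   ,  1.354, -0.206]), 'dq': array([-0.   , -0.001,  0.   ,  0.   , -0.   ,  0.001]), 'joint_efforts': array([ 0.0000e+00, -4.4487e+01, -3.5134e+01, -0.0000e+00,  9.0000e-03,
        0.0000e+00]), 'eef_pos': array([0.575, 0.   , 0.404]), 'eef_rot': array([-0.001,  0.707,  0.707, -0.   ]), 'wrist_force': array([0.239, 0.465, 0.371]), 'torque': array([-0.018,  0.036, -0.018]), 'opening': np.float64(0.997)} 0.1547
scene ['color', 'camera_matrix', 'view', 'shot', 'c2w'] [[504.2, 0.0, 319.3], [0.0, 504.2, 240.7], [0.0, 0.0, 1.0]] [[0.776, -0.374, 0.507, 1.007], [0.63, 0.433, -0.645, -0.577], [0.021, 0.82, 0.572, 0.598], [0.0, 0.0, 0.0, 1.0]]
hub_a [([265.0, 316.0], 0.98), ([262.0, 218.0], 0.88), ([357.0, 244.0], 0.84), ([226.0, 276.0], 0.79), ([272.0, 252.0], 0.71), ([211.0, 245.0], 0.69), ([318.0, 221.0], 0.67)]
hub_b [([265.0, 316.0], 0.98), ([262.0, 218.0], 0.88), ([357.0, 244.0], 0.84), ([226.0, 276.0], 0.79), ([272.0, 252.0], 0.71), ([211.0, 245.0], 0.69), ([318.0, 221.0], 0.67)]
hub_c [([265.0, 316.0], 0.98), ([
[... 2924 characters left out ...]
07.0], 0.81), ([286.0, 50.0], 0.61), ([140.0, 32.0], 0.59)]
hub_d [([33.0, 141.0], 0.95), ([55.0, 276.0], 0.91), ([299.0, 355.0], 0.86), ([157.0, 209.0], 0.84), ([186.0, 307.0], 0.81), ([286.0, 50.0], 0.61), ([140.0, 32.0], 0.59)]
hub_e [([33.0, 141.0], 0.95), ([55.0, 276.0], 0.91), ([299.0, 355.0], 0.86), ([157.0, 209.0], 0.84), ([186.0, 307.0], 0.81), ([286.0, 50.0], 0.61), ([140.0, 32.0], 0.59)]
shaft_a [([408.0, 204.0], 0.77)]
key_bar_1 [([402.0, 15.0], 0.93), ([400.0, 348.0], 0.65)]
tape_roll [([299.0, 198.0], 0.56), ([298.0, 356.0], 0.39)]
jar [([425.0, 428.0], 0.93)]
small_carton [([295.0, 352.0], 0.74)]
case [([221.0, 438.0], 0.42)]
tray [([216.0, 430.0], 0.71), ([404.0, 14.0], 0.7)]
```

View pics/scene0.png

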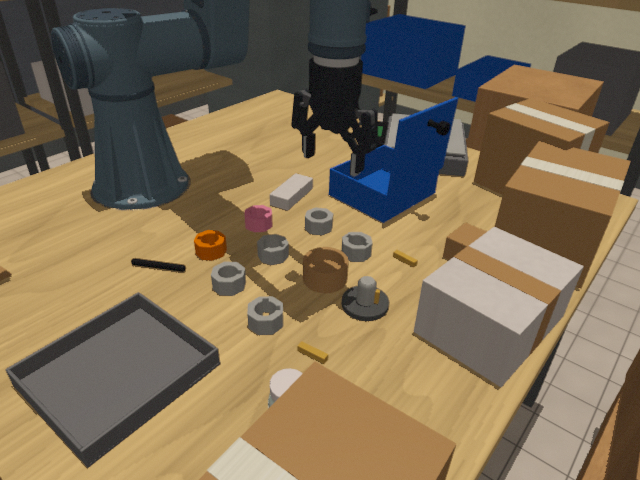

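View pics/side0.png

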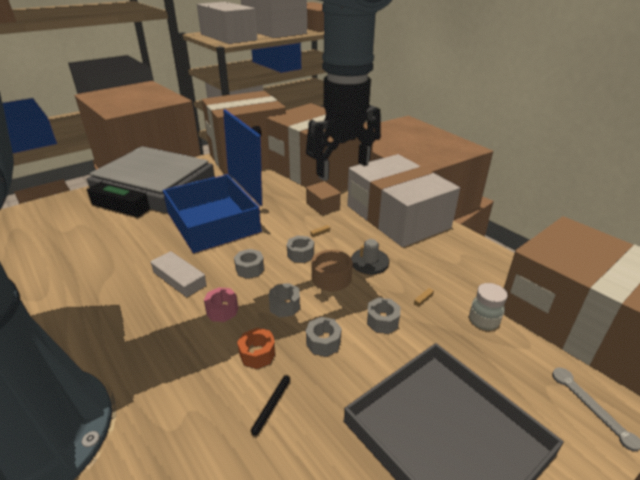

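View pics/wrist0.png

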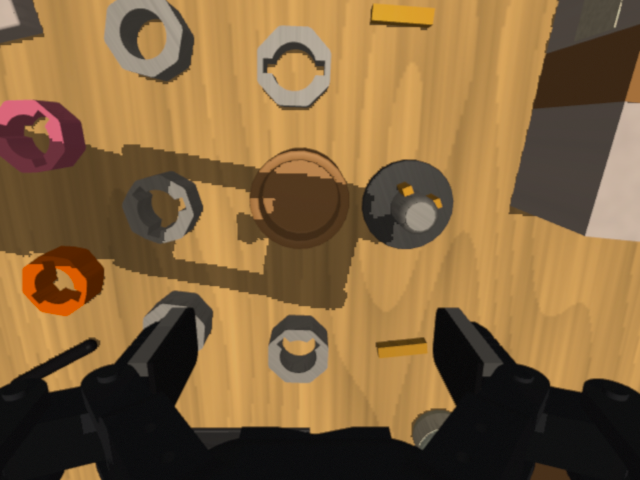

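Shaft_b is present, with its keys a quarter turn apart. There are 5 grey hubs, 2 decoys and 2 bars. I'll shift the camera to see the lower hubs.

```bash
python3 -m handwheel '[{"offset":[-0.06,-0.04,-0.02],"spin":0,"grip":1},{"offset":[-0.12,-0.07,-0.04],"spin":0,"grip":1},{"offset":[-0.12,-0.07,-0.04],"spin":0,"grip":1},{"offset":[-0.12,-0.07,-0.04],"spin":0,"grip":1}]'
python3 - <<'E'
from h import *
p=shot('wrist','w1.png')
for t,z in [('hub_a',.016),('shaft_b',.01),('key_bar_1',.012),('tape_roll',.03),('jar',.04),('small_carton',.03),('case',.03),('tray',.01)]:
    print(t,[(np.round(d['uv']).tolist(),round(d['confidence'],2),np.round(ray(p,d['uv'],z)[:2],3).tolist()) for d in boxes_of(p,t)][:8])
E
```

```text
time_s: 2.45
eef_pos: [0.5048, -0.1209, 0.4452]
eef_rot: [0.0, 0.708, 0.706, 0.0]
wrist_force: [-0.4, 0.6, -0.5]
opening: 1.002
hub_a [([239.0, 205.0], 0.91, [0.428, -0.127]), ([372.0, 233.0], 0.88, [0.563, -0.157]), ([228.0, 62.0], 0.83, [0.425, 0.006]), ([125.0, 147.0], 0.59, [0.32, -0.07]), ([135.0, 14.0], 0.57, [0.344, 0.045])]
shaft_b [([477.0, 67.0], 0.81, [0.656, 0.002])]
key_bar_1 [([466.0, 223.0], 0.87, [0.661, -0.147]), ([239.0, 202.0], 0.64, [0.427, -0.125])]
tape_roll [([382.0, 51.0], 0.63, [0.564, 0.012])]
jar [([512.0, 328.0], 0.81, [0.709, -0.252])]
small_carton []
case [([480.0, 68.0], 0.18, [0.651, -0.001])]
tray [([286.0, 368.0], 0.92, [0.47, -0.32])]
```

View pics/w1.png

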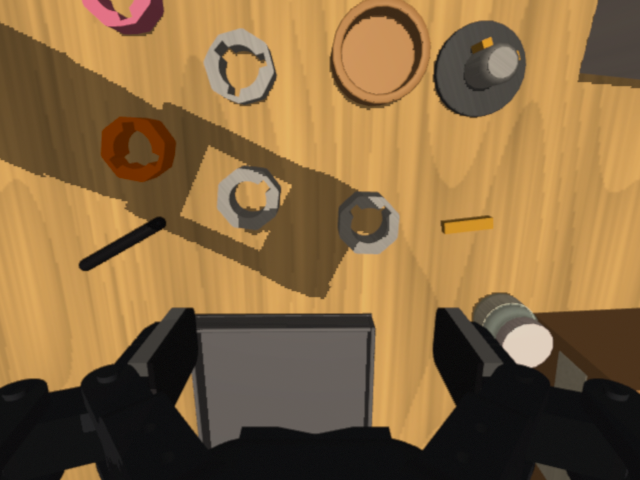

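```bash
python3 - <<'E'
import cv2,numpy as np
a=cv2.imread('pics/w1.png')
f=lambda im,c,r=48: cv2.resize(im[max(0,c[1]-r):c[1]+r,max(0,c[0]-r):c[0]+r],(380,380),interpolation=cv2.INTER_CUBIC)
cv2.imwrite('pics/z1.png',np.clip(1.6*np.hstack([f(a,(248,198)),f(a,(368,222))]),0,255))
E
```

```text
[ WARN:0@0.125] global loadsave.cpp:1063 imwrite_ Unsupported depth image for selected encoder is fallbacked to CV_8U.
```

View pics/z1.png

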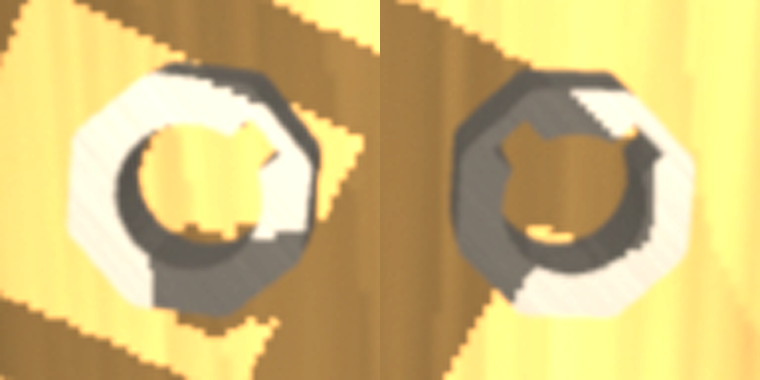

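Hub_b (keyways at about 45° and 135°) is the one at pixel (368,222). The one at (248,198) is hub_d, with a single keyway. Next, close-ups of hub_b and the shaft from matching relative poses.

```bash
python3 -m handwheel '[{"offset":[-0.02,0.03,0.05],"spin":0,"grip":1},{"offset":[-0.036,0.058,0.1],"spin":0,"grip":1},{"offset":[-0.036,0.058,0.145],"spin":0,"grip":1},{"offset":[-0.036,0.058,0.145],"spin":0,"grip":1},{"offset":[-0.036,0.058,0.145],"spin":0,"grip":1}]'
python3 - <<'E'
from h import *
p=shot('wrist','w2.png')
o=ctrl.get_obs();print(np.round(o['eef_pos'],4),o['time_s'])
for t,z in [('hub_b',0)]:
    print(t,[(np.round(d['uv'],1).tolist(),round(d['confidence'],2),np.round(ray(p,d['uv'],z)[:2],4).tolist()) for d in landmark_of(p,t)][:8])
E
python3 -m handwheel '[{"offset":[0.06,0.04,0],"spin":0,"grip":1},{"offset":[0.12,0.07,0],"spin":0,"grip":1},{"offset":[0.157,0.093,0],"spin":0,"grip":1},{"offset":[0.157,0.093,0],"spin":0,"grip":1},{"offset":[0.157,0.093,0],"spin":0,"grip":1}]'
python3 - <<'E'
from h import *
p=shot('wrist','w3.png')
o=ctrl.get_obs();print(np.round(o['eef_pos'],4),o['time_s'])
for t,z in [('shaft_b',0),('shaft_b_seat',.012)]:
    print(t,[(np.round(d['uv'],1).tolist(),round(d['confidence'],2),np.round(ray(p,d['uv'],z)[:2],4).tolist()) for d in landmark_of(p,t)][:8])
E
```

```text
time_s: 3.52
eef_pos: [0.5636, -0.156, 0.3014]
eef_rot: [0.001, 0.707, 0.707, 0.0]
wrist_force: [-0.2, 0.5, 0.3]
opening: 0.996
[ 0.5638 -0.1561  0.3023] 3.575
hub_b [([127.9, 174.4], 0.66, [0.4376, -0.1171])]
time_s: 4.25
eef_pos: [0.6562, 0.0011, 0.3014]
eef_rot: [0.001, 0.707, 0.707, 0.0]
wrist_force: [0.1, -0.2, -0.7]
opening: 1.002
[6.559e-01 4.000e-04 3.010e-01] 4.3
shaft_b [([321.8, 230.8], 0.77, [0.6606, 0.001])]
shaft_b_seat [([319.2, 239.4], 0.67, [0.6586, -0.0018]), ([177.3, 216.1], 0.41, [0.5649, 0.0141])]
```

View pics/w2.png

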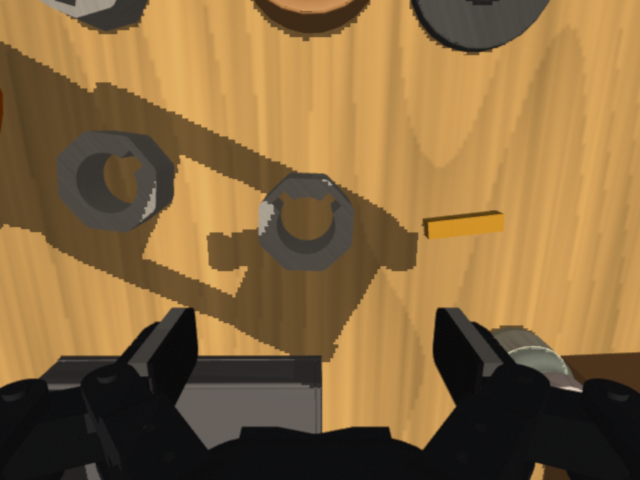

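View pics/w3.png

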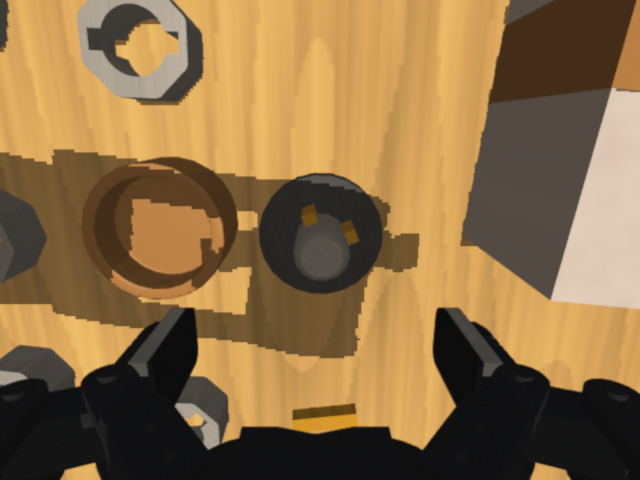

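```bash
cat >> h.py <<'E'
from scipy.optimize import minimize
def octo(x,y,yaw,zs=(0,.032)):
    a=np.deg2rad(yaw)+np.arange(8)*np.pi/4+np.pi/8; r=.029/np.cos(np.pi/8)
    return np.array([[x+r*np.cos(t),y+r*np.sin(t),z] for z in zs for t in a])
def circ(x,y,r,zs):
    a=np.arange(48)*np.pi/24
    return np.array([[x+r*np.cos(t),y+r*np.sin(t),z] for z in zs for t in a])
def fillhull(p,P,S=4):
    q=np.array([proj(p,X) for X in P]); h=cv2.convexHull((q*S*1.0).astype(np.float32))
    m=np.zeros((480*2,640*2),np.uint8); cv2.fillConvexPoly(m,np.round(h*2/S*16).astype(np.int32),255,lineType=cv2.LINE_AA,shift=4)
    return cv2.resize(m,(640,480),interpolation=cv2.INTER_AREA)/255.
def graymask(p):
    h=cv2.cvtColor(p['color'],cv2.COLOR_RGB2HSV); return (h[:,:,1]<75).astype(np.uint8)
def comp(m,uv):
    n,l=cv2.connectedComponents(m); u,v=[int(round(a)) for a in uv]
    best=np.bincount(l[v-25:v+25,u-25:u+25].ravel(),minlength=n); best[0]=0
    c=(l==best.argmax()).astype(np.uint8)
    cs,_=cv2.findContours(c,cv2.RETR_EXTERNAL,cv2.CHAIN_APPROX_NONE)
    o=np.zeros_like(c); cv2.drawContours(o,cs,-1,1,-1); return o
def fit(mask,p,f,x0,steps):
    c=lambda v: np.abs(fillhull(p,f(*v))-mask).sum()
    best=None
    x=np.array(x0,float)
    for k in (1,.4):
        s=np.vstack([x]+[x+k*np.eye(len(x))[i]*steps[i] for i in range(len(x))])
        r=minimize(c,x,method='Nelder-Mead',options=dict(initial_simplex=s,maxiter=150,xatol=1e-5,fatol=.5)); x=r.x
    return x,r.fun/mask.sum()
def hubfit(p,xy,ns=(0,22)):
    m=comp(graymask(p),proj(p,[xy[0],xy[1],.02]))
    rs=[fit(m,p,octo,[xy[0],xy[1],a],[.006,.006,10]) for a in ns]
    return min(rs,key=lambda r:r[1]),m
E
cat > a.py <<'E'
from h import *
import pickle
E
python3 - <<'E'
from h import *
import json
# rebuild pictures from saved poses
p=shot('wrist','w3b.png')
h=cv2.cvtColor(p['color'],cv2.COLOR_RGB2HSV)
for uv in [(322,190),(280,240),(309,215),(349,232),(322,260),(325,110),(300,340)]: print(uv,h[uv[1],uv[0]])
E
```

```text
(322, 190) [15 26 40]
(280, 240) [24 32 40]
(309, 215) [ 19 200 111]
(349, 232) [ 19 202 111]
(322, 260) [18 36 85]
(325, 110) [ 19 144 228]
(300, 340) [ 17 145 109]
```

```bash
python3 - <<'E'
from h import *
p=shot('wrist')
h=cv2.cvtColor(p['color'],cv2.COLOR_RGB2HSV)
m=comp((h[:,:,1]<75).astype(np.uint8),proj(p,[.657,.0,.02]))
print(m.sum())
x,r=fit(m,p,lambda x,y:circ(x,y,.042,(0,.012)),[.657,0],[.005,.005]);print('disc',np.round(x,4),round(r,3))
# shaft top circle ~ r? ; keys
km=((h[:,:,1]>170)&m.astype(bool)).astype(np.uint8)
def keys(x,y,a):
    ms=[]
    for k in (0,90):
        t=np.deg2rad(a+k);c=np.array([np.cos(t),np.sin(t)]);n=np.array([-c[1],c[0]])
        P=[[*( np.array([x,y])+c*rr+n*w),z] for rr in (.0165,.023) for w in (-.004,.004) for z in (.012,.038)]
        ms.append(fillhull(p,np.array(P)))
    return np.maximum(*ms)
# only visible: subtract shaft
def mod(x,y,a): return keys(x,y,a)*(1-fillhull(p,np.vstack([circ(x,y,.0165,(.012,.050)),circ(x,y,.0135,(.056,))])))
b=[]
for a in range(0,360,3):
    b.append((np.abs(mod(x[0],x[1],a)-km).sum(),a))
b.sort();print(b[:4],km.sum())
f=lambda v:np.abs(mod(*v)-km).sum()
r=minimize(f,[x[0],x[1],b[0][1]],method='Nelder-Mead',options=dict(initial_simplex=[[x[0],x[1],b[0][1]],[x[0]+.003,x[1],b[0][1]],[x[0],x[1]+.003,b[0][1]],[x[0],x[1],b[0][1]+4]]))
print('keysfit',np.round(r.x,4),r.fun)
im=p['color'][:,:,::-1].copy()
z=np.uint8(255*mod(*r.x)); cs,_=cv2.findContours((z>128).astype(np.uint8),0,2); cv2.drawContours(im,cs,-1,(0,255,0),1)
z=fillhull(p,circ(x[0],x[1],.042,(0,.012)));cs,_=cv2.findContours((z>.5).astype(np.uint8),0,2); cv2.drawContours(im,cs,-1,(0,0,255),1)
z=fillhull(p,np.vstack([circ(x[0],x[1],.0165,(.012,.050)),circ(x[0],x[1],.0135,(.056,))]));cs,_=cv2.findContours((z>.5).astype(np.uint8),0,2); cv2.drawContours(im,cs,-1,(255,255,0),1)
cv2.imwrite('pics/s1.png',cv2.resize(im[150:330,220:420],None,fx=3,fy=3,interpolation=0))
E
```

```text
11492
disc [ 0.6595 -0.0014] 0.068
[(np.float64(172.51773933102652), 24), (np.float64(175.98777393310263), 21), (np.float64(219.70946559015763), 27), (np.float64(238.4564090734333), 18)] 493
keysfit [ 6.59500e-01 -1.00000e-03  2.23101e+01] 159.9911880046136
```

View pics/s1.png

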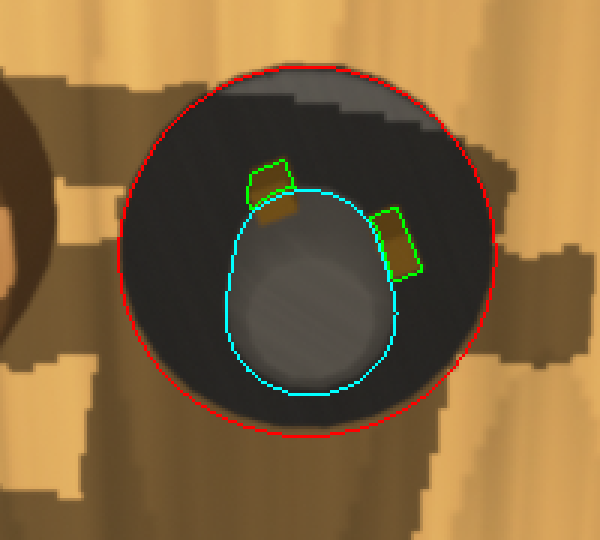

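Shaft at (0.6595, -0.0012), yaw about 22.5°; the overlay fits well. Now back to hub_b to fit its pose.

```bash
python3 -m handwheel '[{"offset":[-0.06,-0.04,0],"spin":0,"grip":1},{"offset":[-0.12,-0.07,0],"spin":0,"grip":1},{"offset":[-0.16,-0.093,0],"spin":0,"grip":1},{"offset":[-0.16,-0.093,0],"spin":0,"grip":1},{"offset":[-0.16,-0.093,0],"spin":0,"grip":1}]'
cat > look.py <<'E'
from h import *
import sys
def look(xy,fn,r=60,ns=(0,22)):
    p=shot('wrist')
    (x,e),m=hubfit(p,xy,ns)
    im=p['color'][:,:,::-1].copy()
    for P,c in ((octo(*x),(0,255,0)),(octo(*x,zs=(.032,)),(0,0,255)),(circ(x[0],x[1],.018,(.032,)),(255,255,0))):
        cs,_=cv2.findContours((fillhull(p,P)>.5).astype(np.uint8),0,2); cv2.drawContours(im,cs,-1,c,1)
    u,v=[int(a) for a in proj(p,[x[0],x[1],.02])]
    c=im[max(0,v-r):v+r,max(0,u-r):u+r]; cv2.imwrite('pics/'+fn,cv2.resize(c,None,fx=480/(2*r),fy=480/(2*r),interpolation=0))
    print('hub',np.round(x,4),'err',round(e,3)); return x
if __name__=='__main__':
    look((float(sys.argv[1]),float(sys.argv[2])),sys.argv[3])
    o=ctrl.get_obs();print(np.round(o['eef_pos'],4),np.round(o['eef_rot'],3))
E
python3 look.py 0.562 -0.152 hb.png
```

```text
time_s: 5.12
eef_pos: [0.5629, -0.1595, 0.2999]
eef_rot: [0.0, 0.708, 0.706, 0.0]
wrist_force: [-0.7, 1.0, 0.6]
opening: 0.996
hub [ 0.5572 -0.1452 -0.4429] err 0.041
[ 0.5632 -0.1587  0.2999] [0.    0.707 0.707 0.   ]
```

View pics/hb.png

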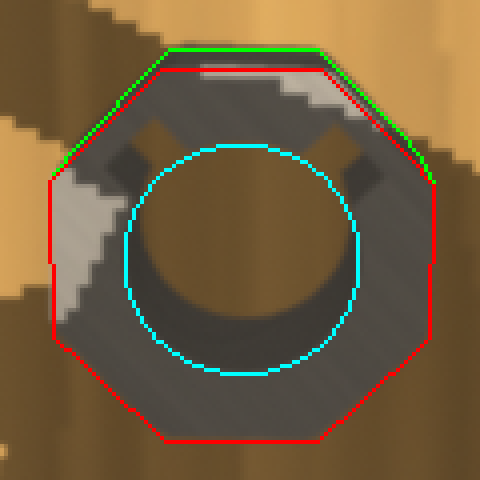

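```bash
python3 -m handwheel '[{"offset":[0.014,-0.006,0],"spin":-10,"grip":1},{"offset":[0.014,-0.006,0],"spin":-20,"grip":1},{"offset":[0.014,-0.006,0],"spin":-30,"grip":1},{"offset":[0.014,-0.006,0],"spin":-40,"grip":1},{"offset":[0.014,-0.006,0],"spin":-50,"grip":1},{"offset":[0.014,-0.006,0],"spin":-60,"grip":1},{"offset":[0.014,-0.006,0],"spin":-70,"grip":1},{"offset":[0.014,-0.006,0],"spin":-80,"grip":1},{"offset":[0.014,-0.006,0],"spin":-90,"grip":1},{"offset":[0.014,-0.006,0],"spin":-100,"grip":1},{"offset":[0.014,-0.006,0],"spin":-110,"grip":1},{"offset":[0.014,-0.006,0],"spin":-120,"grip":1},{"offset":[0.014,-0.006,0],"spin":-130,"grip":1},{"offset":[0.014,-0.006,0],"spin":-134.6,"grip":1},{"offset":[0.014,-0.006,0],"spin":-134.6,"grip":1},{"offset":[0.014,-0.006,0],"spin":-134.6,"grip":1}]'
python3 look.py 0.557 -0.145 hb2.png; python3 -c "
from h import *
o=ctrl.get_obs();print(np.round(o['q'],3)); print(quat(o['eef_rot']).as_matrix().round(3))"
```

```text
time_s: 7.18
eef_pos: [0.5574, -0.1441, 0.2997]
eef_rot: [0.0, -0.379, 0.925, 0.0]
wrist_force: [0.1, 0.2, 0.2]
opening: 1.0
hub [ 0.5573 -0.1443 -1.3585] err 0.042
[ 0.5573 -0.1443  0.2996] [ 0.    -0.379  0.925  0.   ]
[-0.46   0.297  1.693  0.     1.152 -2.809]
[[-0.712 -0.702 -0.   ]
 [-0.702  0.712  0.   ]
 [-0.     0.    -1.   ]]
```

View pics/hb2.png

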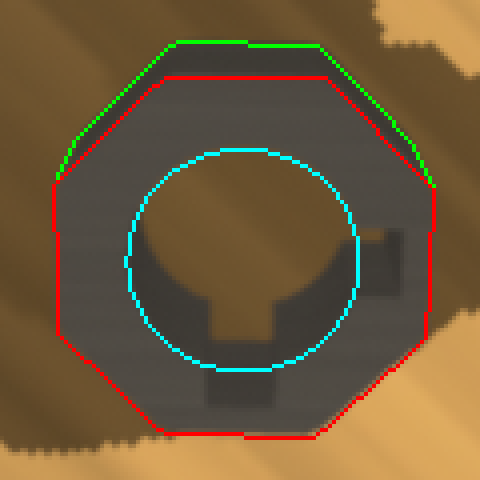

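```bash
python3 -m handwheel '[{"offset":[0,0,0.05],"spin":0,"grip":1},{"offset":[0,0,0.09],"spin":0,"grip":1},{"offset":[0,0,0.11],"spin":0,"grip":1},{"offset":[0,0,0.122],"spin":0,"grip":1},{"offset":[0,0,0.122],"spin":0,"grip":1},{"offset":[0,0,0.122],"spin":0,"grip":0},{"offset":[0,0,0.122],"spin":0,"grip":0},{"offset":[0,0,0.122],"spin":0,"grip":0},{"offset":[0,0,0.122],"spin":0,"grip":0},{"offset":[0,0,0.122],"spin":0,"grip":0},{"offset":[0,0,0.122],"spin":0,"grip":0}]'
python3 -m handwheel '[{"offset":[0,0,-0.03],"spin":0,"grip":0},{"offset":[0,0,-0.08],"spin":0,"grip":0},{"offset":[0,0,-0.122],"spin":0,"grip":0},{"offset":[0,0,-0.122],"spin":0,"grip":0}]'
python3 - <<'E'
from h import *
p=shot('wrist','g1.png');shot('side','g1s.png')
E
```

```text
time_s: 8.6
eef_pos: [0.5578, -0.1453, 0.1795]
eef_rot: [0.001, -0.379, 0.925, -0.001]
wrist_force: [-0.7, 0.4, 7.3]
opening: 0.668
time_s: 9.1
eef_pos: [0.5583, -0.1455, 0.3039]
eef_rot: [0.003, -0.38, 0.925, -0.003]
wrist_force: [-0.1, -0.3, -4.1]
opening: 0.665
```

View pics/g1.png

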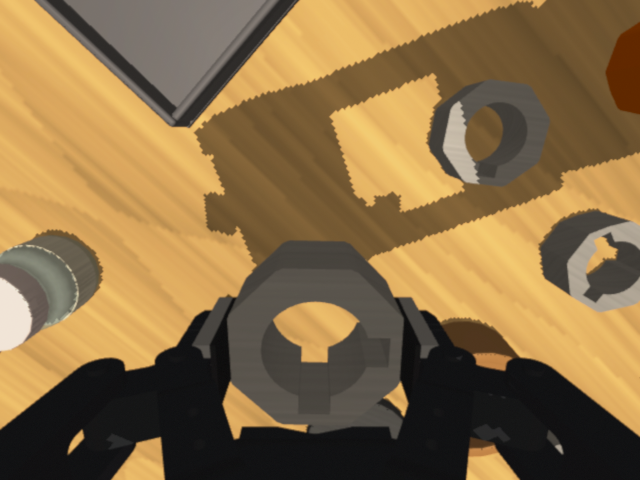

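```bash
python3 -m handwheel '[{"offset":[-0.05,0.022,0],"spin":8,"grip":0},{"offset":[-0.1,0.044,0],"spin":16,"grip":0},{"offset":[-0.15,0.066,0],"spin":22,"grip":0},{"offset":[-0.2,0.088,0],"spin":22,"grip":0},{"offset":[-0.231,0.102,0],"spin":22,"grip":0},{"offset":[-0.231,0.102,0],"spin":22,"grip":0},{"offset":[-0.231,0.102,0],"spin":22,"grip":0}]'
cat > shaft.py <<'E'
from h import *
def one(p,x0=(.6595,-.0012)):
    h=cv2.cvtColor(p['color'],cv2.COLOR_RGB2HSV)
    m=comp((h[:,:,1]<75).astype(np.uint8),proj(p,[x0[0],x0[1],.02]))
    x,r=fit(m,p,lambda x,y:circ(x,y,.042,(0,.012)),x0,[.004,.004])
    km=((h[:,:,1]>150)&m.astype(bool)).astype(np.uint8)
    return x,r,km,m
if __name__=='__main__':
    E=[];X=[]
    for i in range(4):
        p=shot('wrist','sh%d.png'%i if i==0 else None); x,r,km,m=one(p); X.append([*x,r]); o=ctrl.get_obs(); E.append([*o['eef_pos'],*R.as_euler(quat(o['eef_rot']),'xyz',degrees=True)])
    print(np.round(X,4));print(np.round(E,4)); print(np.mean(X,0)-0)
E
python3 shaft.py
```

```text
time_s: 10.07
eef_pos: [0.649, 0.0896, 0.2972]
eef_rot: [-0.002, -0.196, 0.981, 0.0]
wrist_force: [0.1, -0.4, -3.6]
opening: 0.662
[[6.595e-01 1.400e-03 6.910e-02]
 [6.599e-01 8.000e-04 6.860e-02]
 [6.601e-01 5.000e-04 6.880e-02]
 [6.598e-01 1.000e-03 6.890e-02]]
[[ 6.491000e-01  8.900000e-02  2.978000e-01  1.799406e+02 -1.834000e-01
  -1.574376e+02]
 [ 6.493000e-01  8.880000e-02  2.983000e-01  1.799562e+02 -1.344000e-01
  -1.574702e+02]
 [ 6.495000e-01  8.860000e-02  2.988000e-01  1.799718e+02 -9.010000e-02
  -1.574880e+02]
 [ 6.496000e-01  8.870000e-02  2.992000e-01  1.799857e+02 -5.090000e-02
  -1.574897e+02]]
[0.65979107 0.00094222 0.06885349]
```

View pics/sh0.png

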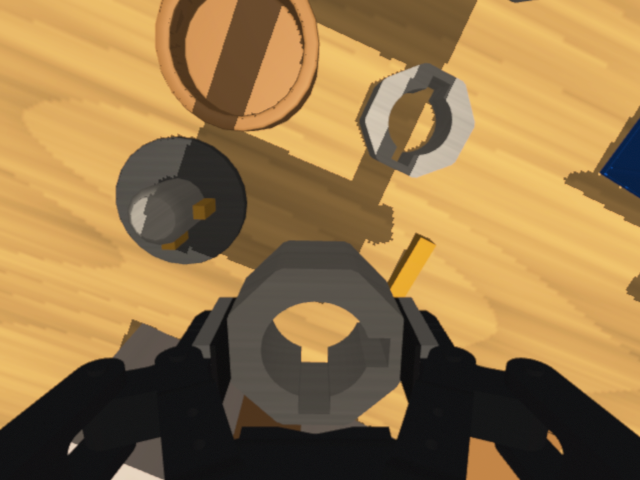

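```bash
python3 - <<'E'
from h import *
from shaft import one
p=shot('wrist');x,r,km,m=one(p)
print(x, km.sum())
# occlusion: camera side; keys in front or behind computed by painter's: shaft drawn only where key is farther
cam=p['c2w'][:3,3]
def mod(x,y,a):
    out=np.zeros((480,640)); sh=fillhull(p,np.vstack([circ(x,y,.0165,(.012,.050)),circ(x,y,.0135,(.056,))]))
    for k in (0,90):
        t=np.deg2rad(a+k);c=np.array([np.cos(t),np.sin(t)]);n=np.array([-c[1],c[0]])
        P=[[*( np.array([x,y])+c*rr+n*w),z] for rr in (.0165,.023) for w in (-.004,.004) for z in (.012,.038)]
        kk=fillhull(p,np.array(P))
        if (cam[:2]-[x,y])@c<0: kk=kk*(1-sh)
        out=np.maximum(out,kk)
    return out
for a in np.arange(12,36,2): print(a,round(np.abs(mod(x[0],x[1],a)-km).sum()),end='; ')
b=min(np.arange(12,36,.5),key=lambda a:np.abs(mod(x[0],x[1],a)-km).sum());print(b)
im=p['color'][:,:,::-1].copy()
cs,_=cv2.findContours((mod(x[0],x[1],b)>.5).astype(np.uint8),0,2); cv2.drawContours(im,cs,-1,(0,255,0),1)
cs,_=cv2.findContours((fillhull(p,circ(x[0],x[1],.042,(0,.012)))>.5).astype(np.uint8),0,2); cv2.drawContours(im,cs,-1,(0,0,255),1)
cv2.imwrite('pics/s2.png',cv2.resize(im[120:280,90:270],None,fx=3,fy=3,interpolation=0))
o=ctrl.get_obs();print(np.round(o['eef_pos'],4),quat(o['eef_rot']).as_matrix().round(3).tolist())
E
```

```text
[0.65991042 0.00105053] 550
12 483; 14 424; 16 369; 18 327; 20 292; 22 264; 24 239; 26 254; 28 311; 30 376; 32 442; 34 509; 24.5
[0.6497 0.0887 0.2995] [[-0.924, -0.383, -0.0], [-0.383, 0.924, -0.0], [0.0, 0.0, -1.0]]
```

View pics/s2.png

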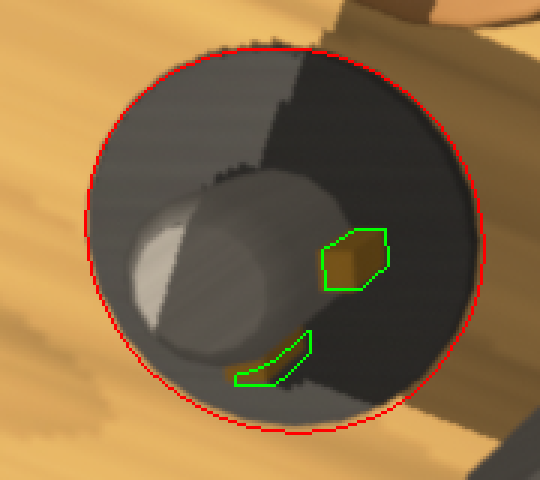

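```bash
python3 -m handwheel '[{"offset":[0.012,-0.043,0],"spin":0,"grip":0},{"offset":[0.025,-0.0856,0],"spin":0,"grip":0},{"offset":[0.025,-0.0856,0.03],"spin":0,"grip":0},{"offset":[0.025,-0.0856,0.06],"spin":0,"grip":0},{"offset":[0.025,-0.0856,0.06],"spin":0,"grip":0},{"offset":[0.025,-0.0856,0.06],"spin":0,"grip":0},{"offset":[0.025,-0.0856,0.06],"spin":0,"grip":0},{"offset":[0.025,-0.0856,0.06],"spin":0,"grip":0}]'
python3 - <<'E'
from h import *
shot('wrist','d1.png');shot('scene','d1c.png');shot('side','d1s.png')
a=cv2.imread('pics/d1c.png')[210:340,280:450];b=cv2.imread('pics/d1s.png')[160:290,280:450]
cv2.imwrite('pics/d1z.png',cv2.resize(np.hstack([a,b]),None,fx=2.3,fy=2.3))
o=ctrl.get_obs();print(np.round(o['eef_pos'],4))
E
```

```text
time_s: 11.32
eef_pos: [0.6602, 0.0013, 0.2411]
eef_rot: [0.001, -0.196, 0.981, -0.0]
wrist_force: [-0.3, 0.3, -4.0]
opening: 0.666
[0.6598 0.0013 0.2402]
```

View pics/d1z.png

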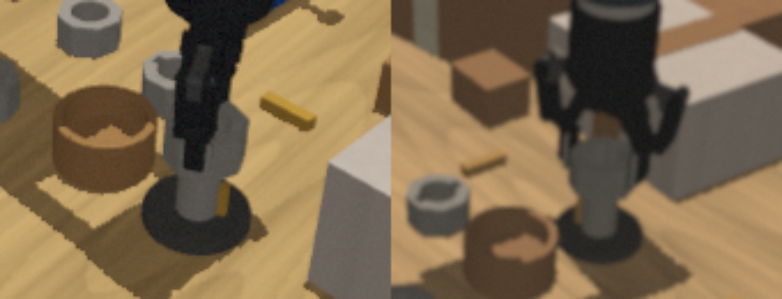

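View pics/d1.png

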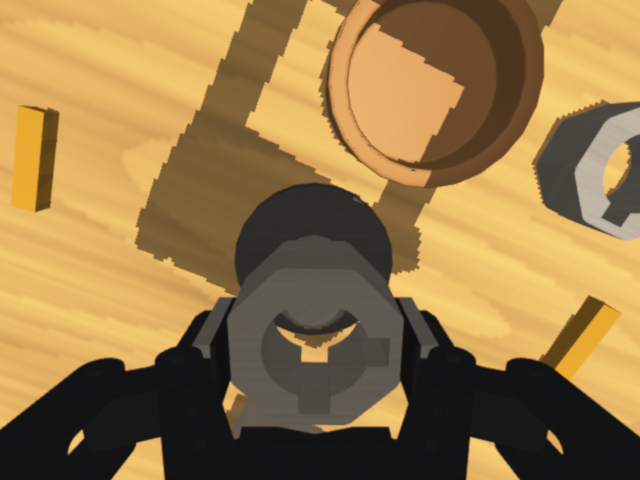

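```bash
python3 -m handwheel '[{"offset":[0.001,-0.001,0],"spin":0,"grip":0},{"offset":[0.001,-0.001,0.005],"spin":0,"grip":0},{"offset":[0.001,-0.001,0.01],"spin":0,"grip":0},{"offset":[0.001,-0.001,0.014],"spin":0,"grip":0},{"offset":[0.001,-0.001,0.018],"spin":0,"grip":0},{"offset":[0.001,-0.001,0.018],"spin":0,"grip":0},{"offset":[0.001,-0.001,0.018],"spin":0,"grip":0}]'
```

```text
time_s: 12.35
eef_pos: [0.6592, -0.0001, 0.2218]
eef_rot: [0.0, -0.196, 0.981, -0.0]
wrist_force: [-0.6, -0.1, -2.9]
opening: 0.667
```

```bash
python3 -m handwheel '[{"offset":[0,0,0.003],"spin":0,"grip":0},{"offset":[0,0,0.006],"spin":0,"grip":0},{"offset":[0,0,0.009],"spin":0,"grip":0},{"offset":[0,0,0.012],"spin":0,"grip":0},{"offset":[0,0,0.012],"spin":0,"grip":0},{"offset":[0,0,0.012],"spin":0,"grip":0}]'
```

```text
time_s: 13.1
eef_pos: [0.6592, -0.0001, 0.2097]
eef_rot: [0.0, -0.196, 0.981, -0.0]
wrist_force: [-0.0, 0.7, -3.9]
opening: 0.668
```

```bash
python3 -m handwheel '[{"offset":[0,0,0.005],"spin":0,"grip":0},{"offset":[0,0,0.01],"spin":0,"grip":0},{"offset":[0,0,0.014],"spin":0,"grip":0},{"offset":[0,0,0.017],"spin":0,"grip":0},{"offset":[0,0,0.019],"spin":0,"grip":0},{"offset":[0,0,0.019],"spin":0,"grip":0}]'
python3 - <<'E'
from h import *
shot('wrist','d2.png');shot('scene','d2c.png');shot('side','d2s.png')
a=cv2.imread('pics/d2c.png')[210:340,280:450];b=cv2.imread('pics/d2s.png')[160:290,280:450]
cv2.imwrite('pics/d2z.png',cv2.resize(np.hstack([a,b]),None,fx=2.3,fy=2.3))
E
```

```text
time_s: 13.85
eef_pos: [0.6592, -0.0001, 0.1916]
eef_rot: [-0.0, -0.196, 0.981, -0.0]
wrist_force: [-4.8, 0.4, 4.0]
opening: 0.668
```

View pics/d2z.png

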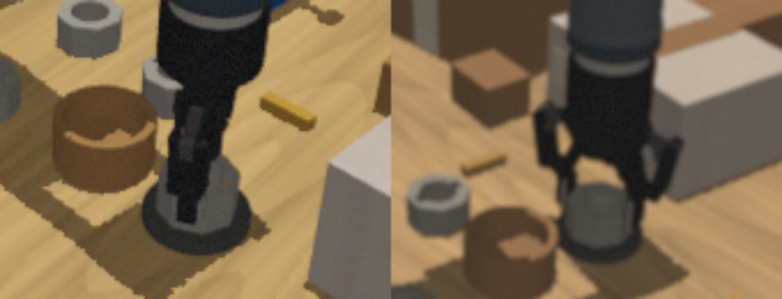

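```bash
python3 -m handwheel '[{"offset":[0,0,0],"spin":0,"grip":0.82},{"offset":[0,0,0],"spin":0,"grip":0.82},{"offset":[0,0,0],"spin":0,"grip":0.82},{"offset":[0,0,0],"spin":0,"grip":0.82},{"offset":[0,0,0],"spin":0,"grip":0.82}]'
python3 - <<'E'
from h import *
shot('wrist','d3.png');shot('scene','d3c.png');shot('side','d3s.png')
a=cv2.imread('pics/d3c.png')[210:340,280:450];b=cv2.imread('pics/d3s.png')[160:290,280:450]
cv2.imwrite('pics/d3z.png',cv2.resize(np.hstack([a,b]),None,fx=2.3,fy=2.3))
E
```

```text
time_s: 14.62
eef_pos: [0.6592, -0.0001, 0.1907]
eef_rot: [0.0, -0.196, 0.981, -0.0]
wrist_force: [0.4, 0.6, 0.5]
opening: 0.819
```

View pics/d3z.png

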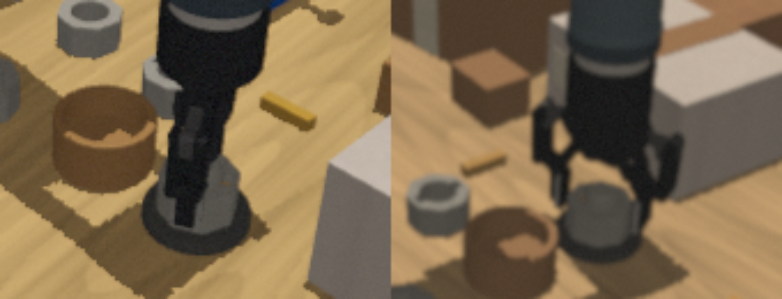

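View pics/d3.png

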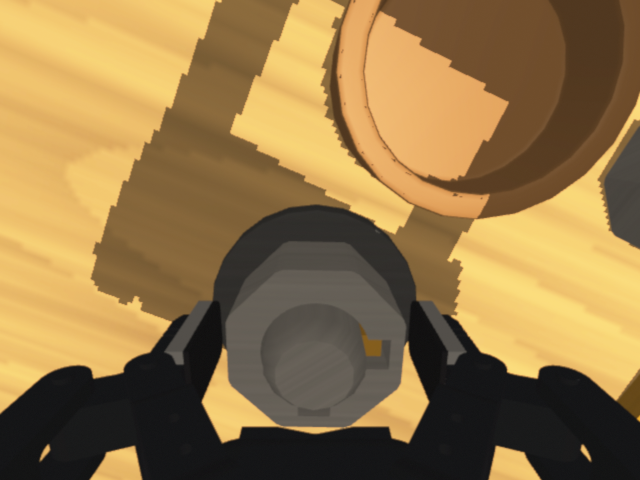

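The hub is seated on the disc: the brass key sits in the keyway and the grip is released. I'll regrip, lift, and locate the case.

```bash
python3 -m handwheel '[{"offset":[0,0,0],"spin":0,"grip":0},{"offset":[0,0,0],"spin":0,"grip":0},{"offset":[0,0,0],"spin":0,"grip":0},{"offset":[0,0,0],"spin":0,"grip":0},{"offset":[0,0,-0.01],"spin":0,"grip":0},{"offset":[0,0,-0.03],"spin":0,"grip":0},{"offset":[0,0,-0.06],"spin":0,"grip":0},{"offset":[0,0,-0.1],"spin":0,"grip":0},{"offset":[0,0,-0.14],"spin":0,"grip":0},{"offset":[0,0,-0.14],"spin":0,"grip":0}]'
python3 - <<'E'
from h import *
for n in('scene','side'):
    p=shot(n,n+'1.png')
    for t,z in [('case',0),('case_in',.005),('case_lid_hinge',.07),('case_lid_handle',.21),('tray',0),('tray_in',.005),('small_carton',0)]:
        print(n,t,[(np.round(d['uv'],1).tolist(),round(d['confidence'],2),np.round(ray(p,d['uv'],z)[:2],4).tolist()) for d in landmark_of(p,t)][:2])
E
```

```text
time_s: 16.02
eef_pos: [0.6601, -0.0001, 0.3356]
eef_rot: [0.003, -0.196, 0.981, -0.001]
wrist_force: [-0.5, -0.6, -3.3]
opening: 0.666
scene case [([381.0, 189.7], 0.62, [0.453, 0.3656]), ([326.1, 279.2], 0.58, [0.5651, 0.0085])]
scene case_in []
scene case_lid_hinge [([414.0, 180.1], 0.74, [0.5493, 0.3412]), ([364.4, 296.3], 0.47, [0.6896, -0.0539])]
scene case_lid_handle [([443.4, 125.2], 0.88, [0.5948, 0.3453])]
scene tray [([115.1, 375.5], 0.73, [0.467, -0.3718]), ([272.2, 258.4], 0.31, [0.4443, -0.01])]
scene tray_in [([116.7, 373.6], 0.62, [0.4701, -0.37])]
scene small_carton [([462.0, 257.3], 0.74, [0.7291, 0.2398])]
side case [([215.9, 221.2], 0.91, [0.4724, 0.3568]), ([323.3, 343.8], 0.24, [0.4387, -0.1216])]
side case_in [([214.5, 218.7], 0.66, [0.4718, 0.3619])]
side case_lid_hinge [([239.6, 189.2], 0.81, [0.5433, 0.3501])]
side case_lid_handle [([254.1, 131.2], 0.66, [0.594, 0.3437])]
side tray [([451.0, 437.4], 0.93, [0.4758, -0.3705]), ([241.2, 189.7], 0.52, [0.604, 0.4639])]
side tray_in [([447.0, 441.9], 0.97, [0.4628, -0.3727]), ([367.3, 261.7], 0.39, [0.6557, 0.0006])]
side small_carton [([322.9, 210.1], 0.76, [0.7181, 0.2375])]
```

View pics/scene1.png

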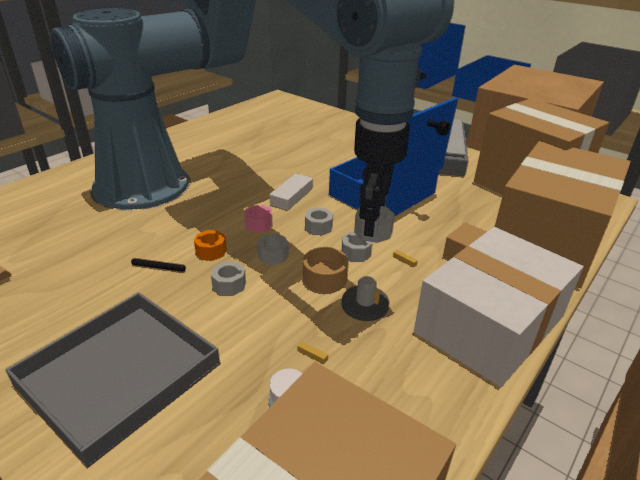

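View pics/side1.png

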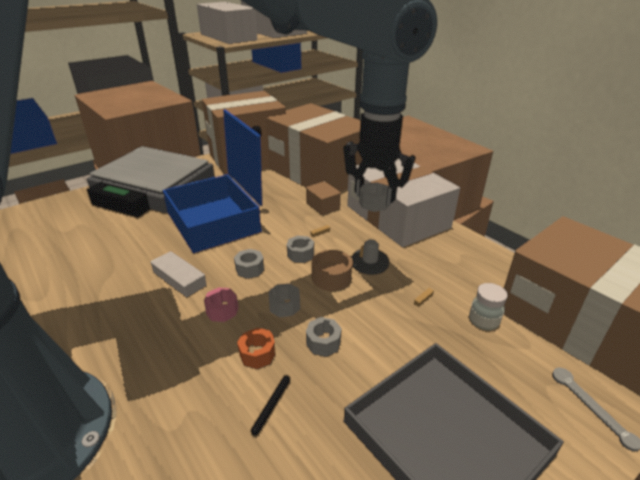

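```bash
python3 -m handwheel '[{"offset":[0.035,0.035,-0.01],"spin":7,"grip":0},{"offset":[0.07,0.07,-0.03],"spin":14,"grip":0},{"offset":[0.105,0.105,-0.05],"spin":21,"grip":0},{"offset":[0.14,0.145,-0.05],"spin":27,"grip":0},{"offset":[0.173,0.18,-0.05],"spin":27,"grip":0},{"offset":[0.173,0.18,-0.05],"spin":27,"grip":0},{"offset":[0.173,0.18,-0.05],"spin":27,"grip":0}]'
python3 - <<'E'
from h import *
p=shot('wrist','c1.png')
o=ctrl.get_obs();print(np.round(o['eef_pos'],4),quat(o['eef_rot']).as_matrix().round(3).tolist())
E
```

```text
time_s: 17.7
eef_pos: [0.4306, 0.0996, 0.3815]
eef_rot: [0.001, 0.038, 0.999, -0.0]
wrist_force: [0.6, -0.1, -3.7]
opening: 0.669
[0.431  0.0993 0.3814] [[-0.997, 0.077, 0.002], [0.077, 0.997, -0.0], [-0.002, -0.0, -1.0]]
```

View pics/c1.png

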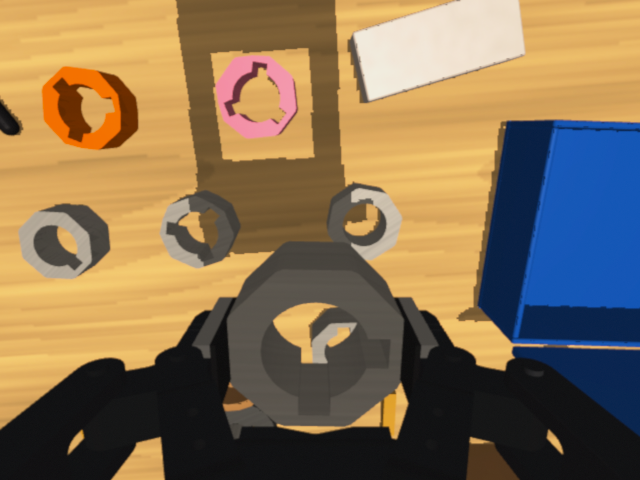

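```bash
python3 - <<'E'
from h import *
p=shot('wrist')
for uv,z in [((555,122),.07),((515,342),.07),((506,121),0),((480,303),0)]: print(uv,np.round(ray(p,uv,z),4))
h=boxes_of(p,'hub_a')
for d in h: print(np.round(d['uv']),np.round(ray(p,d['uv'],.016)[:2],3),round(d['confidence'],2))
E
```

```text
(555, 122) [0.3697 0.2654 0.07  ]
(515, 342) [0.535  0.2492 0.07  ]
(506, 121) [0.3684 0.2646 0.    ]
(480, 303) [0.5342 0.2493 0.    ]
[ 60. 241.] [ 0.439 -0.124] 0.94
[244.  90.] [0.328 0.052] 0.82
[196. 234.] [ 0.442 -0.005] 0.81
[ 79. 108.] [ 0.332 -0.081] 0.76
[326. 348.] [0.561 0.1  ] 0.74
[373. 227.] [0.448 0.148] 0.64
[324. 326.] [0.539 0.1  ] 0.62
```

```bash
python3 -m handwheel '[{"offset":[0.004,0.06,0],"spin":0,"grip":0},{"offset":[0.008,0.12,0],"spin":0,"grip":0},{"offset":[0.012,0.18,0],"spin":0,"grip":0},{"offset":[0.016,0.24,0],"spin":0,"grip":0},{"offset":[0.018,0.29,0],"spin":1,"grip":0},{"offset":[0.018,0.29,0.05],"spin":1,"grip":0},{"offset":[0.018,0.29,0.1],"spin":1,"grip":0},{"offset":[0.018,0.29,0.15],"spin":1,"grip":0},{"offset":[0.018,0.29,0.18],"spin":1,"grip":0},{"offset":[0.018,0.29,0.18],"spin":1,"grip":0}]'
python3 - <<'E'
from h import *
shot('wrist','c2.png');shot('side','c2s.png')
E
```

```text
time_s: 19.1
eef_pos: [0.434, 0.3891, 0.1972]
eef_rot: [-0.003, 0.048, 0.999, -0.002]
wrist_force: [-0.2, -0.2, -3.6]
opening: 0.662
```

View pics/c2.png

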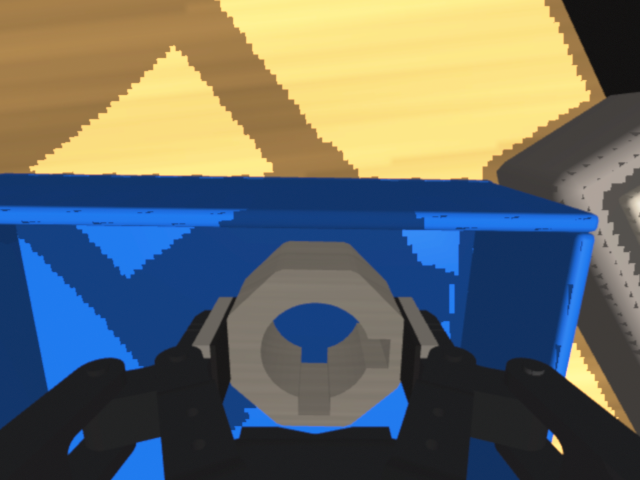

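```bash
python3 -m handwheel '[{"offset":[0,0,0.008],"spin":0,"grip":0},{"offset":[0,0,0.013],"spin":0,"grip":0},{"offset":[0,0,0.013],"spin":0,"grip":0}]'; python3 -m handwheel '[{"offset":[0,0,0],"spin":0,"grip":0.85},{"offset":[0,0,0],"spin":0,"grip":0.85},{"offset":[0,0,0],"spin":0,"grip":0.85},{"offset":[0,0,0],"spin":0,"grip":0.85},{"offset":[0,0,-0.05],"spin":0,"grip":0.85},{"offset":[0,0,-0.1],"spin":0,"grip":1},{"offset":[0,0,-0.16],"spin":0,"grip":1},{"offset":[0,0,-0.195],"spin":0,"grip":1},{"offset":[0,0,-0.195],"spin":0,"grip":1}]'
python3 - <<'E'
from h import *
shot('wrist','c3.png')
E
```

```text
time_s: 19.58
eef_pos: [0.4345, 0.3901, 0.1877]
eef_rot: [-0.0, 0.047, 0.999, -0.0]
wrist_force: [-0.2, -0.0, -3.5]
opening: 0.67
time_s: 20.7
eef_pos: [0.4355, 0.3908, 0.3881]
eef_rot: [0.004, 0.047, 0.999, 0.003]
wrist_force: [-0.5, -0.2, -1.4]
opening: 1.003
```

View pics/c3.png

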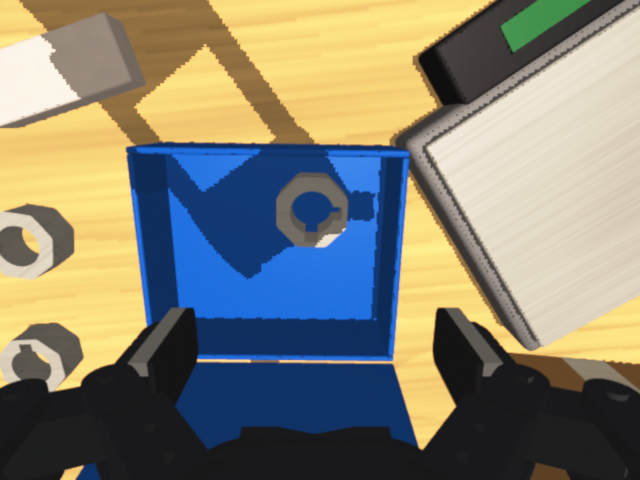

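```bash
python3 -m handwheel '[{"offset":[0,-0.06,0],"spin":0,"grip":1},{"offset":[0,-0.12,0],"spin":0,"grip":1},{"offset":[0,-0.18,0],"spin":0,"grip":1},{"offset":[0,-0.24,0],"spin":0,"grip":1},{"offset":[-0.04,-0.27,0],"spin":0,"grip":1},{"offset":[-0.09,-0.27,0.03],"spin":0,"grip":1},{"offset":[-0.14,-0.27,0.06],"spin":0,"grip":1},{"offset":[-0.2,-0.27,0.08],"spin":0,"grip":1},{"offset":[-0.24,-0.27,0.08],"spin":0,"grip":1},{"offset":[-0.24,-0.27,0.08],"spin":0,"grip":1},{"offset":[-0.24,-0.27,0.08],"spin":0,"grip":1}]'
cat > bar.py <<'E'
from h import *
def bars(p,off=0):
    h=cv2.cvtColor(p['color'],cv2.COLOR_RGB2HSV)
    m=((h[:,:,1]>185)&(h[:,:,0]>14)&(h[:,:,0]<26)).astype(np.uint8)
    n,l,st,c=cv2.connectedComponentsWithStats(m)
    for i in range(1,n):
        if st[i,4]<250: continue
        q=ray(p,c[i],.006)
        def box(x,y,a):
            t=np.deg2rad(a);u=np.array([np.cos(t),np.sin(t)]);v=np.array([-u[1],u[0]])
            return np.array([[*(np.array([x,y])+sx*.025*u+sy*.006*v),z] for sx in(-1,1) for sy in(-1,1) for z in(0,.012)])
        mm=(l==i).astype(np.uint8)
        r=min([fit(mm,p,box,[q[0],q[1],a],[.006,.006,12]) for a in (0,30,-30,90)],key=lambda r:r[1])
        print('bar',np.round(c[i]),st[i,4],np.round(r[0],4),round(r[1],3))
if __name__=='__main__':
    import sys
    p=shot('wrist',sys.argv[1]); bars(p)
    o=ctrl.get_obs();print(np.round(o['eef_pos'],4),quat(o['eef_rot']).as_matrix().round(3).tolist())
E
python3 bar.py b1.png
```

```text
time_s: 22.12
eef_pos: [0.6471, 0.0989, 0.3012]
eef_rot: [-0.002, 0.047, 0.999, 0.0]
wrist_force: [-0.1, -0.2, 0.0]
opening: 0.999
bar [402. 225.] 1485 [ 0.6457  0.158  -2.9493] 0.125
bar [192. 263.] 337 [ 6.70700e-01 -9.00000e-04 -4.91219e+01] 2.987
[0.6469 0.099  0.3018] [[-0.996, 0.094, -0.002], [0.094, 0.996, 0.0], [0.002, -0.0, -1.0]]
```

View pics/b1.png

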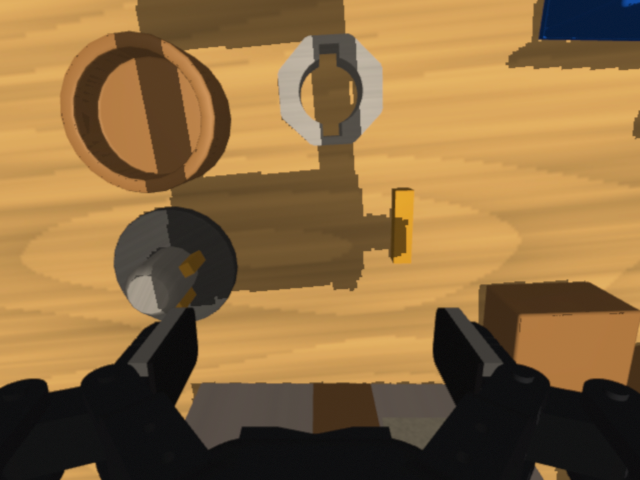

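```bash
python3 - <<'E'
from h import *
p=shot('wrist')
for z in (0,.1,.15): print(np.round(ray(p,(300,384),z),3),np.round(ray(p,(480,287),z*.33),3))
s=shot('side')
print([np.round(proj(s,X)) for X in ([.73,0,.0],[.73,.1,0],[.73,0,.15],[.73,.1,.15],[.73,0.1,.1])])
E
```

```text
[0.767 0.076 0.   ] [0.698 0.215 0.   ]
[0.696 0.087 0.1  ] [0.683 0.201 0.033]
[0.661 0.092 0.15 ] [0.676 0.195 0.049]
[array([391., 251.]), array([362., 232.]), array([398., 193.]), array([366., 176.]), array([364., 196.])]
```

```bash
python3 -m handwheel '[{"offset":[0.007,0.0587,0],"spin":-2.5,"grip":0.6},{"offset":[0.007,0.0587,0.05],"spin":-2.5,"grip":0.6},{"offset":[0.007,0.0587,0.1],"spin":-2.5,"grip":0.6},{"offset":[0.007,0.0587,0.124],"spin":-2.5,"grip":0.6},{"offset":[0.007,0.0587,0.124],"spin":-2.5,"grip":0.6},{"offset":[0.007,0.0587,0.124],"spin":-2.5,"grip":0},{"offset":[0.007,0.0587,0.124],"spin":-2.5,"grip":0},{"offset":[0.007,0.0587,0.124],"spin":-2.5,"grip":0},{"offset":[0.007,0.0587,0.124],"spin":-2.5,"grip":0},{"offset":[0.007,0.0587,0.124],"spin":-2.5,"grip":0},{"offset":[0.007,0.0587,0.124],"spin":-2.5,"grip":0}]'
python3 -m handwheel '[{"offset":[0,0,-0.05],"spin":0,"grip":0},{"offset":[0,0,-0.11],"spin":0,"grip":0},{"offset":[0,0,-0.17],"spin":0,"grip":0},{"offset":[0,0,-0.204],"spin":0,"grip":0},{"offset":[0,0,-0.204],"spin":0,"grip":0}]'
python3 - <<'E'
from h import *
p=shot('wrist','b2.png')
E
```

```text
time_s: 23.65
eef_pos: [0.6476, 0.1579, 0.1812]
eef_rot: [0.002, 0.025, 1.0, 0.0]
wrist_force: [-1.4, -0.1, 7.0]
opening: 0.114
time_s: 24.28
eef_pos: [0.6475, 0.1579, 0.3879]
eef_rot: [0.004, 0.025, 1.0, 0.0]
wrist_force: [-0.0, -0.8, -1.1]
opening: 0.109
```

View pics/b2.png

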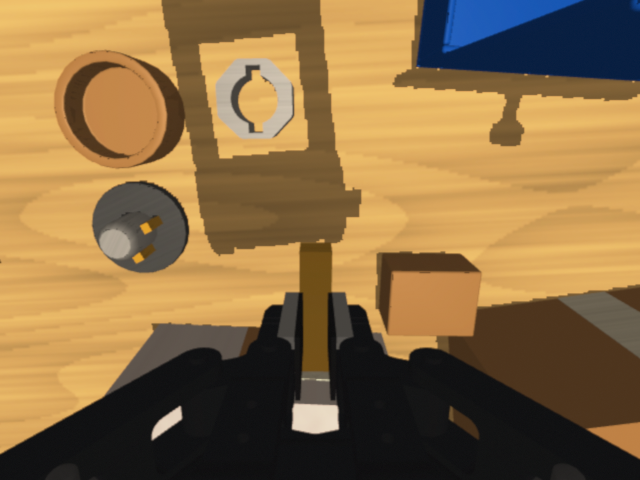

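```bash
python3 -m handwheel '[{"offset":[0.06,0,0],"spin":0,"grip":0},{"offset":[0.12,-0.006,0],"spin":0,"grip":0},{"offset":[0.18,-0.009,0],"spin":0,"grip":0},{"offset":[0.235,-0.012,0],"spin":2.7,"grip":0},{"offset":[0.238,0.04,0],"spin":2.7,"grip":0},{"offset":[0.24,0.1,0],"spin":2.7,"grip":0},{"offset":[0.242,0.1415,0],"spin":2.7,"grip":0},{"offset":[0.242,0.1415,0.06],"spin":2.7,"grip":0},{"offset":[0.242,0.1415,0.12],"spin":2.7,"grip":0},{"offset":[0.242,0.1415,0.17],"spin":2.7,"grip":0},{"offset":[0.242,0.1415,0.194],"spin":2.7,"grip":0},{"offset":[0.242,0.1415,0.194],"spin":2.7,"grip":0},{"offset":[0.242,0.1415,0.194],"spin":2.7,"grip":0.35},{"offset":[0.242,0.1415,0.194],"spin":2.7,"grip":0.35},{"offset":[0.242,0.1415,0.194],"spin":2.7,"grip":0.35}]'
python3 -m handwheel '[{"offset":[0,0,-0.05],"spin":0,"grip":0.35},{"offset":[0,0,-0.11],"spin":0,"grip":0.35},{"offset":[0,0,-0.17],"spin":0,"grip":1},{"offset":[0,0,-0.195],"spin":0,"grip":1},{"offset":[0,0,-0.195],"spin":0,"grip":1}]'
python3 - <<'E'
from h import *
p=shot('wrist','b3.png')
E
```

```text
time_s: 26.2
eef_pos: [0.4138, 0.313, 0.1909]
eef_rot: [0.003, 0.049, 0.999, 0.002]
wrist_force: [3.4, 9.1, 6.3]
opening: 0.347
time_s: 26.82
eef_pos: [0.4124, 0.3115, 0.3862]
eef_rot: [0.002, 0.049, 0.999, 0.001]
wrist_force: [0.6, -0.2, -0.2]
opening: 0.958
```

View pics/b3.png

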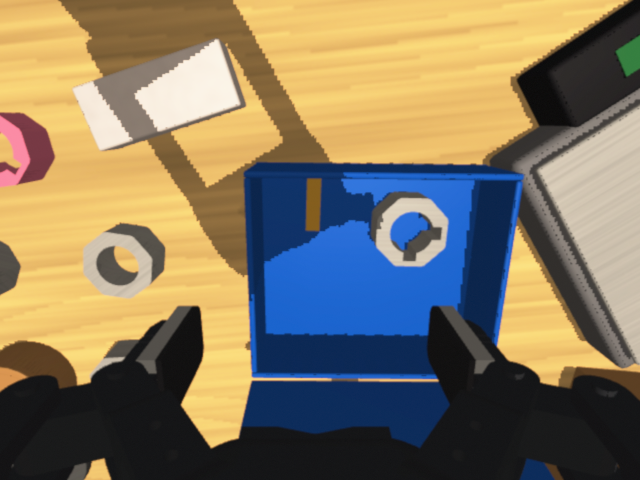

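```bash
python3 -m handwheel '[{"offset":[0,-0.06,0],"spin":0,"grip":1},{"offset":[0,-0.12,0],"spin":0,"grip":1},{"offset":[0,-0.18,0],"spin":0,"grip":1},{"offset":[-0.04,-0.22,0],"spin":0,"grip":1},{"offset":[-0.08,-0.26,0],"spin":0,"grip":1},{"offset":[-0.12,-0.3,0],"spin":0,"grip":1},{"offset":[-0.17,-0.33,0.02],"spin":0,"grip":1},{"offset":[-0.22,-0.36,0.04],"spin":0,"grip":1},{"offset":[-0.26,-0.39,0.06],"spin":0,"grip":1},{"offset":[-0.285,-0.4155,0.08],"spin":0,"grip":1},{"offset":[-0.285,-0.4155,0.08],"spin":0,"grip":1},{"offset":[-0.285,-0.4155,0.08],"spin":0,"grip":1},{"offset":[-0.285,-0.4155,0.08],"spin":0,"grip":1}]'
python3 bar.py b4.png
```

```text
time_s: 28.5
eef_pos: [0.6548, -0.1289, 0.304]
eef_rot: [0.0, 0.048, 0.999, 0.0]
wrist_force: [0.1, 0.6, 0.0]
opening: 1.0
bar [286. 248.] 1314 [ 0.6639 -0.1498  5.8228] 0.121
[ 0.6549 -0.1289  0.3044] [[-0.995, 0.097, 0.001], [0.097, 0.995, -0.0], [-0.001, -0.0, -1.0]]
```

View pics/b4.png

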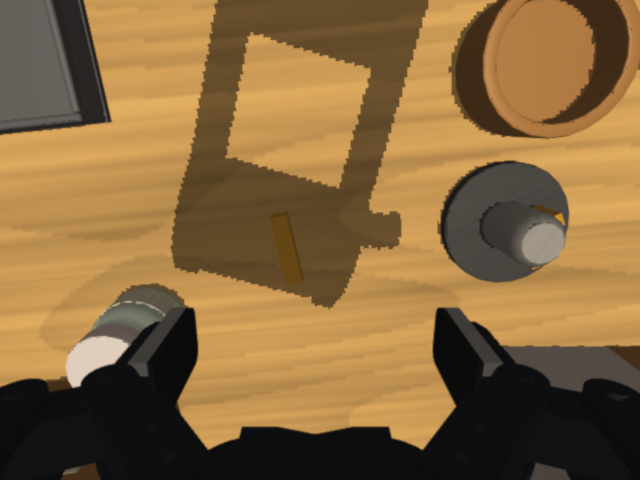

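```bash
python3 -m handwheel '[{"offset":[-0.011,-0.02,0],"spin":-6,"grip":0.6},{"offset":[-0.011,-0.02,0.05],"spin":-11.4,"grip":0.6},{"offset":[-0.011,-0.02,0.1],"spin":-11.4,"grip":0.6},{"offset":[-0.011,-0.02,0.122],"spin":-11.4,"grip":0.6},{"offset":[-0.011,-0.02,0.122],"spin":-11.4,"grip":0.6},{"offset":[-0.011,-0.02,0.122],"spin":-11.4,"grip":0},{"offset":[-0.011,-0.02,0.122],"spin":-11.4,"grip":0},{"offset":[-0.011,-0.02,0.122],"spin":-11.4,"grip":0},{"offset":[-0.011,-0.02,0.122],"spin":-11.4,"grip":0},{"offset":[-0.011,-0.02,0.122],"spin":-11.4,"grip":0}]'
python3 -m handwheel '[{"offset":[0,0,-0.05],"spin":0,"grip":0},{"offset":[0,0,-0.11],"spin":0,"grip":0},{"offset":[0,0,-0.17],"spin":0,"grip":0},{"offset":[0,0,-0.204],"spin":0,"grip":0},{"offset":[0,0,-0.204],"spin":0,"grip":0}]'
python3 - <<'E'
from h import *
p=shot('wrist','b5.png')
o=ctrl.get_obs();print(np.round(o['eef_pos'],4),quat(o['eef_rot']).as_matrix().round(3).tolist())
E
```

```text
time_s: 29.8
eef_pos: [0.6652, -0.1513, 0.1843]
eef_rot: [0.002, -0.051, 0.999, -0.001]
wrist_force: [-0.7, 1.3, 5.3]
opening: 0.09
time_s: 30.42
eef_pos: [0.665, -0.1512, 0.3913]
eef_rot: [0.004, -0.051, 0.999, -0.002]
wrist_force: [0.0, -0.5, -1.0]
opening: 0.086
[ 0.6644 -0.151   0.388 ] [[-0.995, -0.101, 0.004], [-0.101, 0.995, -0.002], [-0.004, -0.002, -1.0]]
```

View pics/b5.png

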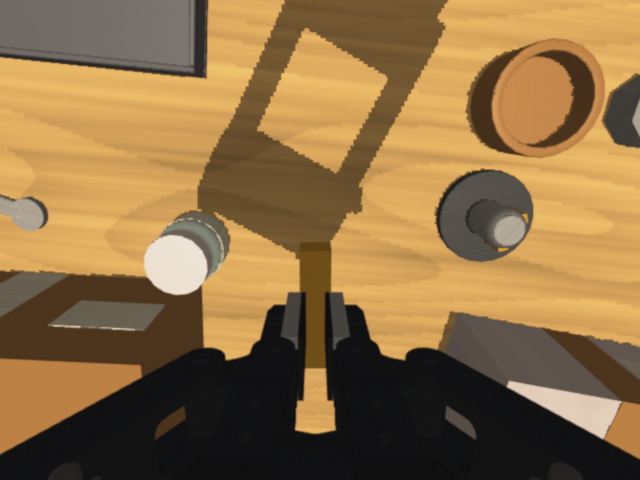

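```bash
python3 -m handwheel '[{"offset":[0.036,0.049,0],"spin":4,"grip":0},{"offset":[0.072,0.098,0],"spin":8,"grip":0},{"offset":[0.108,0.147,0],"spin":11.4,"grip":0},{"offset":[0.144,0.196,0],"spin":11.4,"grip":0},{"offset":[0.18,0.245,0],"spin":11.4,"grip":0},{"offset":[0.215,0.294,0],"spin":11.4,"grip":0},{"offset":[0.2,0.35,0],"spin":11.4,"grip":0},{"offset":[0.18,0.4,0],"spin":11.4,"grip":0},{"offset":[0.16,0.445,0],"spin":11.4,"grip":0},{"offset":[0.14,0.4726,0],"spin":11.4,"grip":0},{"offset":[0.14,0.4726,0.06],"spin":11.4,"grip":0},{"offset":[0.14,0.4726,0.12],"spin":11.4,"grip":0},{"offset":[0.14,0.4726,0.17],"spin":11.4,"grip":0},{"offset":[0.14,0.4726,0.198],"spin":11.4,"grip":0},{"offset":[0.14,0.4726,0.198],"spin":11.4,"grip":0},{"offset":[0.14,0.4726,0.198],"spin":11.4,"grip":0.3},{"offset":[0.14,0.4726,0.198],"spin":11.4,"grip":0.3},{"offset":[0.14,0.4726,0.198],"spin":11.4,"grip":0.3}]'
python3 -m handwheel '[{"offset":[0,0,-0.05],"spin":0,"grip":0.35},{"offset":[0,0,-0.11],"spin":0,"grip":0.35},{"offset":[0,0,-0.17],"spin":0,"grip":1},{"offset":[0,0,-0.195],"spin":0,"grip":1},{"offset":[0,0,-0.195],"spin":0,"grip":1}]'
python3 - <<'E'
from h import *
p=shot('wrist','b6.png')
o=ctrl.get_obs();print(np.round(o['eef_pos'],4),quat(o['eef_rot']).as_matrix().round(3).tolist())
E
```

```text
time_s: 32.72
eef_pos: [0.4776, 0.3058, 0.1885]
eef_rot: [0.001, 0.049, 0.999, 0.001]
wrist_force: [1.0, 5.4, 4.1]
opening: 0.298
time_s: 33.35
eef_pos: [0.4775, 0.3051, 0.3849]
eef_rot: [0.002, 0.049, 0.999, 0.001]
wrist_force: [-0.4, 0.3, 0.3]
opening: 0.961
[0.477  0.3049 0.3827] [[-0.995, 0.098, 0.001], [0.098, 0.995, -0.0], [-0.001, 0.0, -1.0]]
```

View pics/b6.png

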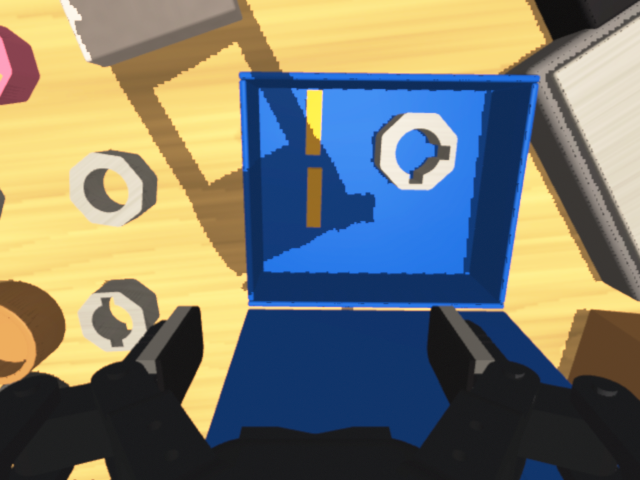

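```bash
python3 -m handwheel '[{"offset":[0.005,-0.06,0],"spin":0,"grip":1},{"offset":[0.01,-0.12,0],"spin":0,"grip":1},{"offset":[0.0135,-0.159,0.04],"spin":0,"grip":1},{"offset":[0.0135,-0.159,0.083],"spin":0,"grip":1},{"offset":[0.0135,-0.159,0.083],"spin":0,"grip":1},{"offset":[0.0135,-0.159,0.083],"spin":0,"grip":1}]'
python3 look.py 0.448 0.148 he.png; python3 -c "
from h import *
shot('wrist','he0.png')"
```

```text
time_s: 34.15
eef_pos: [0.4484, 0.1484, 0.2998]
eef_rot: [-0.0, 0.049, 0.999, -0.0]
wrist_force: [0.3, 0.0, 0.3]
opening: 0.998
hub [ 0.4409  0.1392 29.9746] err 0.038
[0.4488 0.1486 0.3007] [0.001 0.048 0.999 0.   ]
```

View pics/he.png

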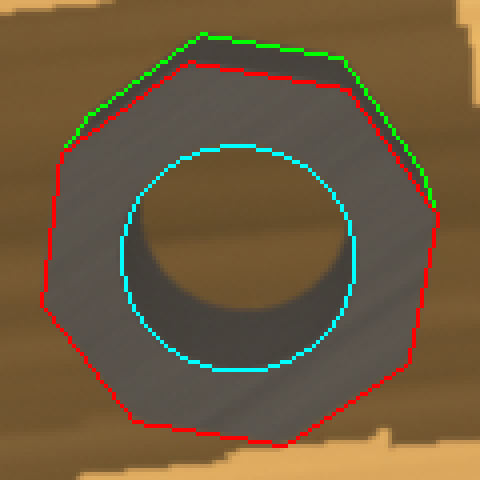

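View pics/he0.png

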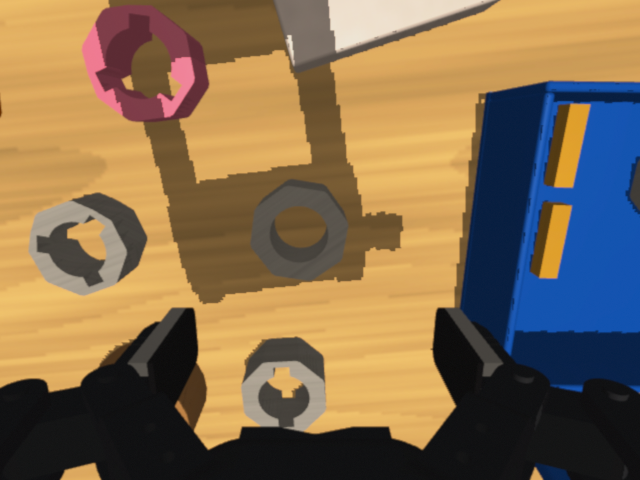

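```bash
python3 -m handwheel '[{"offset":[0.007,-0.01,0.03],"spin":9.4,"grip":1},{"offset":[0.007,-0.01,0.08],"spin":9.4,"grip":1},{"offset":[0.007,-0.01,0.122],"spin":9.4,"grip":1},{"offset":[0.007,-0.01,0.122],"spin":9.4,"grip":1},{"offset":[0.007,-0.01,0.122],"spin":9.4,"grip":0},{"offset":[0.007,-0.01,0.122],"spin":9.4,"grip":0},{"offset":[0.007,-0.01,0.122],"spin":9.4,"grip":0},{"offset":[0.007,-0.01,0.122],"spin":9.4,"grip":0},{"offset":[0.007,-0.01,0.122],"spin":9.4,"grip":0},{"offset":[0.007,-0.01,0.05],"spin":9.4,"grip":0},{"offset":[0.007,-0.01,0],"spin":9.4,"grip":0},{"offset":[0.007,-0.01,0],"spin":9.4,"grip":0}]'
python3 - <<'E'
from h import *
p=shot('wrist','he1.png')
o=ctrl.get_obs();print(np.round(o['eef_pos'],4),quat(o['eef_rot']).as_matrix().round(3).tolist())
s=shot('side')
s0=shot('scene','sc2.png')
E
```

```text
time_s: 35.75
eef_pos: [0.4427, 0.1392, 0.3064]
eef_rot: [0.007, 0.13, 0.991, 0.001]
wrist_force: [0.5, -0.3, -2.9]
opening: 0.665
[0.4413 0.1391 0.3033] [[-0.966, 0.259, 0.008], [0.259, 0.966, 0.0], [-0.008, 0.002, -1.0]]
```

View pics/he1.png

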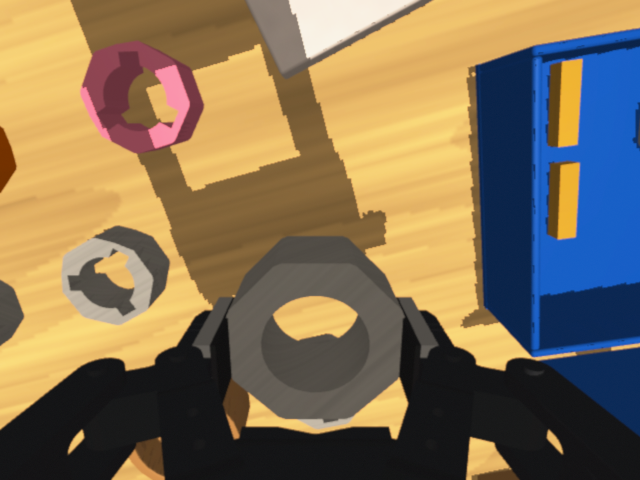

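View pics/sc2.png

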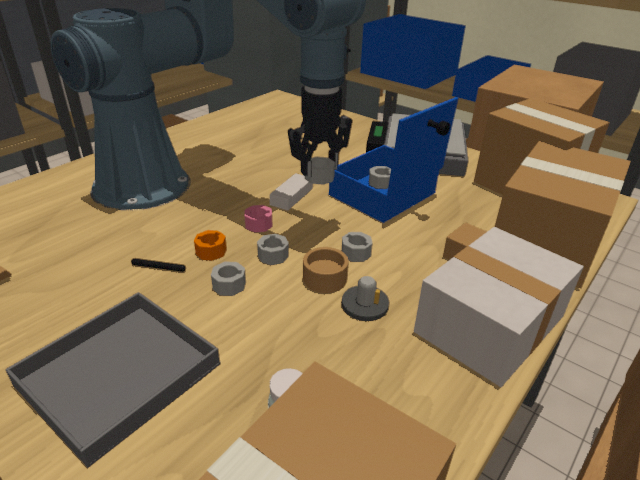

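```bash
python3 - <<'E'
from h import *
s=shot('scene')
P=[ray(s,uv,.035)[:2] for uv in [(12,375),(89,440),(218,351),(137,297)]]
P=np.array(P);print(P.round(3),P.mean(0).round(3)); 
for i in range(4): d=P[(i+1)%4]-P[i];print(round(np.hypot(*d),3),np.rad2deg(np.arctan2(d[1],d[0])).round(1))
E
```

```text
[[ 0.389 -0.475]
 [ 0.563 -0.461]
 [ 0.573 -0.261]
 [ 0.381 -0.267]] [ 0.477 -0.366]
0.174 4.5
0.2 87.0
0.193 -178.1
0.208 -87.6
```

```bash
python3 -m handwheel '[{"offset":[-0.02,-0.055,-0.02],"spin":-5,"grip":0},{"offset":[-0.04,-0.11,-0.04],"spin":-10,"grip":0},{"offset":[-0.06,-0.165,-0.04],"spin":-15,"grip":0},{"offset":[-0.08,-0.22,-0.04],"spin":-15,"grip":0},{"offset":[-0.1,-0.275,-0.04],"spin":-15,"grip":0},{"offset":[-0.12,-0.33,-0.04],"spin":-15,"grip":0},{"offset":[-0.129,-0.368,-0.04],"spin":-15,"grip":0},{"offset":[-0.129,-0.368,-0.04],"spin":-15,"grip":0},{"offset":[-0.129,-0.368,-0.04],"spin":-15,"grip":0}]'
python3 - <<'E'
from h import *
p=shot('wrist','t1.png')
o=ctrl.get_obs();print(np.round(o['eef_pos'],4),quat(o['eef_rot']).as_matrix().round(3).tolist())
E
```

```text
time_s: 37.08
eef_pos: [0.4691, -0.2492, 0.3379]
eef_rot: [-0.001, 0.0, 1.0, 0.001]
wrist_force: [-0.4, 0.7, -3.3]
opening: 0.661
[ 0.4693 -0.2488  0.3382] [[-1.0, -0.0, -0.002], [-0.0, 1.0, 0.002], [0.002, 0.002, -1.0]]
```

View pics/t1.png

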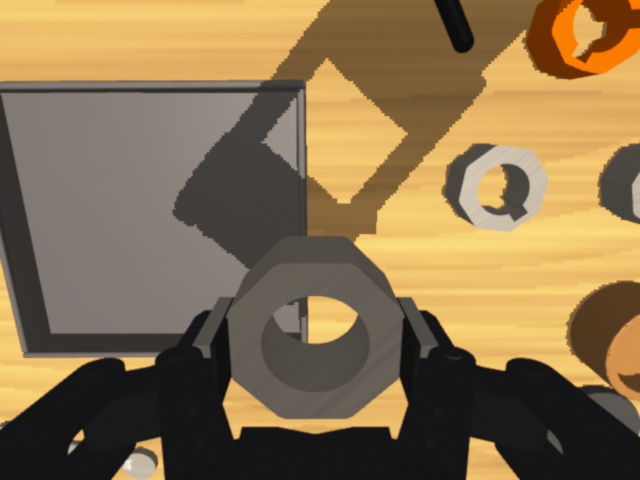

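```bash
python3 - <<'E'
from h import *
p=shot('wrist')
print([np.round(ray(p,uv,.035)[:2],4).tolist() for uv in [(304,82),(1,89),(26,355),(306,200)]])
E
```

```text
[[0.3699, -0.2553], [0.3743, -0.4484], [0.5663, -0.4707], [0.4457, -0.2544]]
```

```bash
python3 -m handwheel '[{"offset":[-0.015,-0.06,0],"spin":0,"grip":0},{"offset":[-0.03,-0.12,0],"spin":0,"grip":0},{"offset":[-0.041,-0.16,0.02],"spin":0,"grip":0},{"offset":[-0.041,-0.16,0.07],"spin":0,"grip":0},{"offset":[-0.041,-0.16,0.12],"spin":0,"grip":0},{"offset":[-0.041,-0.16,0.152],"spin":0,"grip":0},{"offset":[-0.041,-0.16,0.152],"spin":0,"grip":0},{"offset":[-0.041,-0.16,0.152],"spin":0,"grip":0.85},{"offset":[-0.041,-0.16,0.152],"spin":0,"grip":0.85},{"offset":[-0.041,-0.16,0.152],"spin":0,"grip":0.85},{"offset":[-0.041,-0.16,0.1],"spin":0,"grip":0.85},{"offset":[-0.041,-0.16,0.05],"spin":0,"grip":1},{"offset":[-0.041,-0.1,0],"spin":0,"grip":1},{"offset":[-0.041,-0.04,0],"spin":0,"grip":1},{"offset":[-0.02,0.02,0],"spin":0,"grip":1},{"offset":[0.0,0.08,0.02],"spin":0,"grip":1},{"offset":[0.025,0.12,0.038],"spin":0,"grip":1},{"offset":[0.025,0.12,0.038],"spin":0,"grip":1},{"offset":[0.025,0.12,0.038],"spin":0,"grip":1}]'
python3 look.py 0.439 -0.125 hd.png; python3 -c "
from h import *
shot('wrist','hd0.png')"
```

```text
time_s: 39.55
eef_pos: [0.4451, -0.1301, 0.3026]
eef_rot: [0.001, -0.0, 1.0, -0.001]
wrist_force: [0.1, -0.6, 0.4]
opening: 1.005
hub [ 0.4389 -0.1182 -8.8929] err 0.042
[ 0.4455 -0.1308  0.3029] [ 0.001  0.     1.    -0.001]
```

View pics/hd.png

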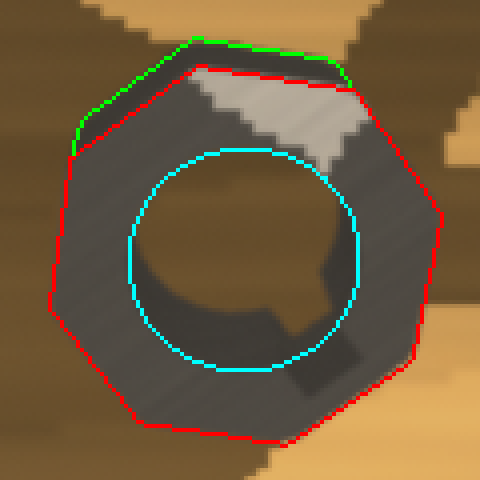

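View pics/hd0.png

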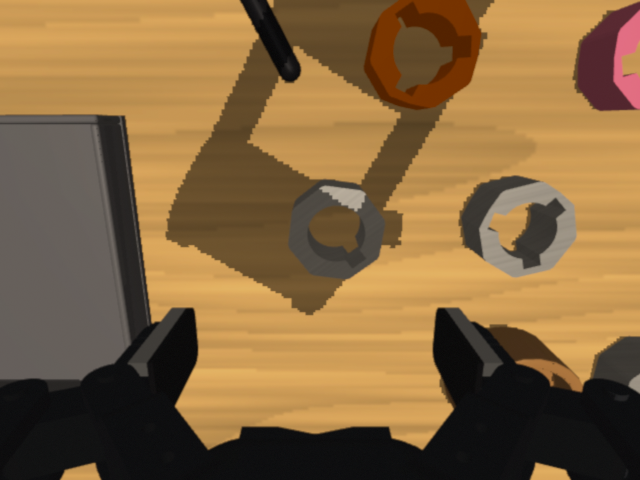

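```bash
python3 -m handwheel '[{"offset":[0.0064,0.0123,0.03],"spin":8.9,"grip":1},{"offset":[0.0064,0.0123,0.08],"spin":8.9,"grip":1},{"offset":[0.0064,0.0123,0.124],"spin":8.9,"grip":1},{"offset":[0.0064,0.0123,0.124],"spin":8.9,"grip":1},{"offset":[0.0064,0.0123,0.124],"spin":8.9,"grip":0},{"offset":[0.0064,0.0123,0.124],"spin":8.9,"grip":0},{"offset":[0.0064,0.0123,0.124],"spin":8.9,"grip":0},{"offset":[0.0064,0.0123,0.124],"spin":8.9,"grip":0},{"offset":[0.0064,0.0123,0.124],"spin":8.9,"grip":0},{"offset":[0.0064,0.0123,0.06],"spin":8.9,"grip":0},{"offset":[0.0064,0.0123,0],"spin":8.9,"grip":0},{"offset":[0.0064,0.0123,0],"spin":4,"grip":0},{"offset":[0.0064,0.0123,0],"spin":0,"grip":0},{"offset":[0.0064,0.0123,0],"spin":0,"grip":0}]'
python3 - <<'E'
from h import *
p=shot('wrist','hd1.png')
o=ctrl.get_obs();print(np.round(o['eef_pos'],4),quat(o['eef_rot']).as_matrix().round(3).tolist())
E
```

```text
time_s: 41.4
eef_pos: [0.4382, -0.1176, 0.303]
eef_rot: [0.001, 0.0, 1.0, -0.001]
wrist_force: [0.1, 0.4, -3.4]
opening: 0.662
[ 0.4382 -0.1176  0.3026] [[-1.0, 0.001, 0.001], [0.001, 1.0, -0.001], [-0.001, -0.001, -1.0]]
```

View pics/hd1.png

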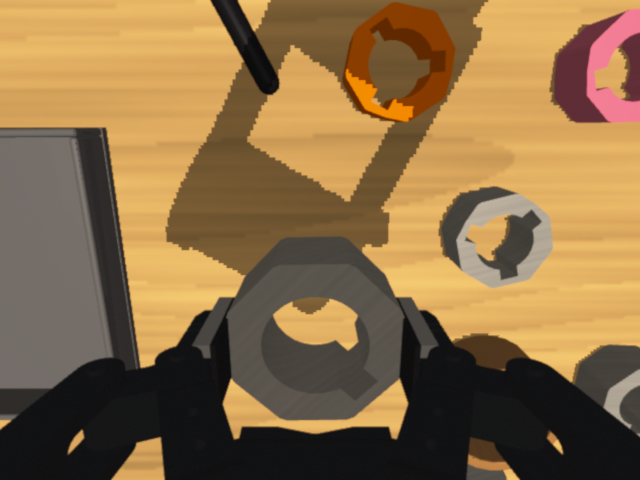

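```bash
python3 -m handwheel '[{"offset":[0.004,-0.06,0],"spin":0,"grip":0},{"offset":[0.008,-0.12,0],"spin":0,"grip":0},{"offset":[0.012,-0.18,0],"spin":0,"grip":0},{"offset":[0.012,-0.24,0],"spin":0,"grip":0},{"offset":[0.012,-0.291,0.0],"spin":0,"grip":0},{"offset":[0.012,-0.291,0.05],"spin":0,"grip":0},{"offset":[0.012,-0.291,0.1],"spin":0,"grip":0},{"offset":[0.012,-0.291,0.117],"spin":0,"grip":0},{"offset":[0.012,-0.291,0.117],"spin":0,"grip":0},{"offset":[0.012,-0.291,0.117],"spin":0,"grip":0.85},{"offset":[0.012,-0.291,0.117],"spin":0,"grip":0.85},{"offset":[0.012,-0.291,0.117],"spin":0,"grip":0.85},{"offset":[0.012,-0.291,0.07],"spin":0,"grip":0.85},{"offset":[0.012,-0.291,0.01],"spin":0,"grip":1},{"offset":[0.012,-0.24,-0.03],"spin":0,"grip":1},{"offset":[0.012,-0.19,-0.06],"spin":0,"grip":1},{"offset":[0.012,-0.19,-0.06],"spin":0,"grip":1}]'
python3 - <<'E'
from h import *
p=shot('wrist','t2.png')
o=ctrl.get_obs();print(np.round(o['eef_pos'],4))
E
```

```text
time_s: 43.58
eef_pos: [0.4269, -0.3053, 0.365]
eef_rot: [0.002, -0.002, 1.0, -0.002]
wrist_force: [0.2, -0.8, -0.2]
opening: 1.0
[ 0.4266 -0.3066  0.3635]
```

View pics/t2.png

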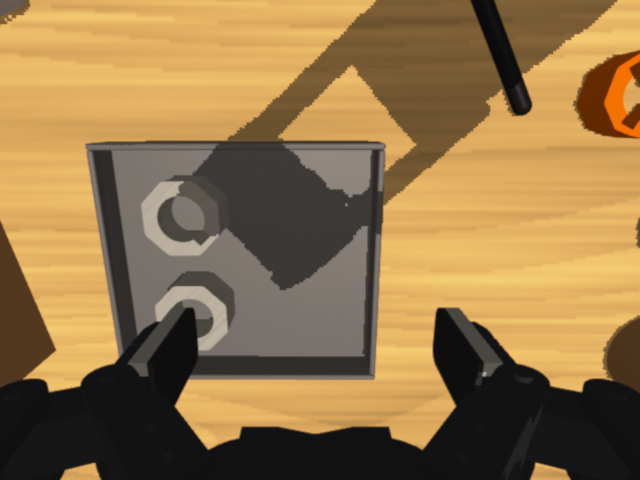

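Both hubs are in the tray, with room for two more. Next is hub_c, near (0.442, -0.005).

```bash
python3 -m handwheel '[{"offset":[0,0.06,0.01],"spin":0,"grip":1},{"offset":[-0.005,0.12,0.02],"spin":0,"grip":1},{"offset":[-0.01,0.18,0.03],"spin":0,"grip":1},{"offset":[-0.015,0.24,0.05],"spin":0,"grip":1},{"offset":[-0.016,0.295,0.063],"spin":0,"grip":1},{"offset":[-0.016,0.295,0.063],"spin":0,"grip":1},{"offset":[-0.016,0.295,0.063],"spin":0,"grip":1}]'
python3 look.py 0.441 -0.0 hc.png; python3 -c "
from h import *
shot('wrist','hc0.png')"
```

```text
time_s: 44.5
eef_pos: [0.4426, -0.0132, 0.2983]
eef_rot: [-0.0, -0.0, 1.0, -0.0]
wrist_force: [0.6, -0.8, -0.1]
opening: 0.998
hub [4.37100e-01 5.00000e-04 1.56532e+01] err 0.055
[ 0.4427 -0.0137  0.2986] [-0.     0.001  1.    -0.   ]
```

View pics/hc.png

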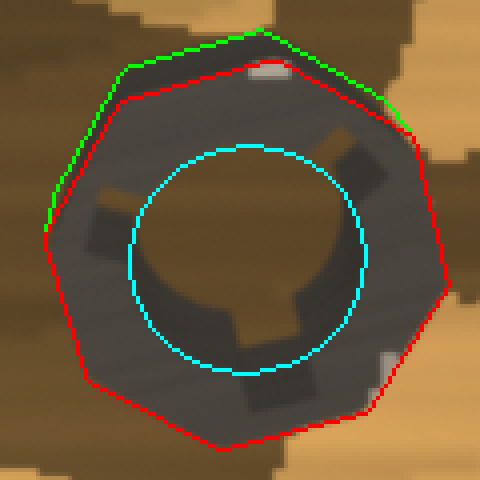

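View pics/hc0.png

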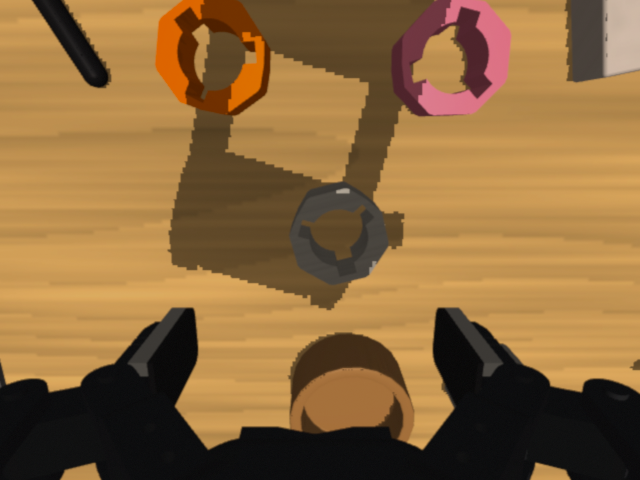

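```bash
python3 -m handwheel '[{"offset":[0.0055,0.014,0.02],"spin":-10,"grip":1},{"offset":[0.0055,0.014,0.06],"spin":-15.6,"grip":1},{"offset":[0.0055,0.014,0.1],"spin":-15.6,"grip":1},{"offset":[0.0055,0.014,0.12],"spin":-15.6,"grip":1},{"offset":[0.0055,0.014,0.12],"spin":-15.6,"grip":1},{"offset":[0.0055,0.014,0.12],"spin":-15.6,"grip":0},{"offset":[0.0055,0.014,0.12],"spin":-15.6,"grip":0},{"offset":[0.0055,0.014,0.12],"spin":-15.6,"grip":0},{"offset":[0.0055,0.014,0.12],"spin":-15.6,"grip":0},{"offset":[0.0055,0.014,0.12],"spin":-15.6,"grip":0},{"offset":[0.0055,0.014,0.06],"spin":-15.6,"grip":0},{"offset":[0.0055,0.014,0],"spin":-15.6,"grip":0},{"offset":[0.0055,0.014,0],"spin":-6,"grip":0},{"offset":[0.0055,0.014,0],"spin":0,"grip":0},{"offset":[0.0055,0.014,0],"spin":0,"grip":0}]'
python3 - <<'E'
from h import *
p=shot('wrist','hc1.png')
o=ctrl.get_obs();print(np.round(o['eef_pos'],4),quat(o['eef_rot']).as_matrix().round(3).tolist())
E
```

```text
time_s: 46.48
eef_pos: [0.4365, 0.0014, 0.2992]
eef_rot: [0.0, -0.001, 1.0, -0.0]
wrist_force: [-0.6, -0.3, -3.1]
opening: 0.666
[0.4365 0.0014 0.299 ] [[-1.0, -0.002, 0.0], [-0.002, 1.0, -0.0], [-0.0, -0.0, -1.0]]
```

View pics/hc1.png

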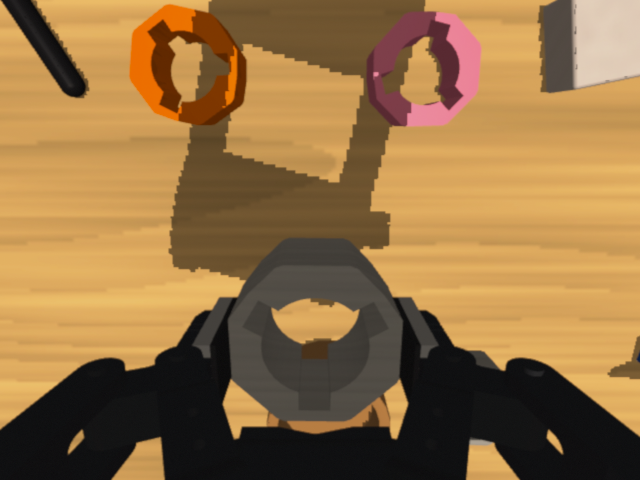

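```bash
python3 -m handwheel '[{"offset":[-0.01,-0.06,0],"spin":0,"grip":0},{"offset":[-0.03,-0.115,0],"spin":0,"grip":0},{"offset":[-0.04,-0.17,0],"spin":0,"grip":0},{"offset":[-0.055,-0.225,0],"spin":0,"grip":0},{"offset":[-0.07,-0.28,0],"spin":0,"grip":0},{"offset":[-0.0735,-0.3155,0],"spin":0,"grip":0},{"offset":[-0.0735,-0.3155,0.05],"spin":0,"grip":0},{"offset":[-0.0735,-0.3155,0.1],"spin":0,"grip":0},{"offset":[-0.0735,-0.3155,0.113],"spin":0,"grip":0},{"offset":[-0.0735,-0.3155,0.113],"spin":0,"grip":0},{"offset":[-0.0735,-0.3155,0.113],"spin":0,"grip":0.8},{"offset":[-0.0735,-0.3155,0.113],"spin":0,"grip":0.8},{"offset":[-0.0735,-0.3155,0.113],"spin":0,"grip":0.8},{"offset":[-0.0735,-0.3155,0.07],"spin":0,"grip":0.8},{"offset":[-0.0735,-0.3155,0.01],"spin":0,"grip":0.8},{"offset":[-0.0735,-0.28,-0.03],"spin":0,"grip":1},{"offset":[-0.0735,-0.23,-0.06],"spin":0,"grip":1},{"offset":[-0.0735,-0.23,-0.06],"spin":0,"grip":1}]'
python3 - <<'E'
from h import *
p=shot('wrist','t3.png')
o=ctrl.get_obs();print(np.round(o['eef_pos'],4))
E
```

```text
time_s: 48.78
eef_pos: [0.511, -0.2263, 0.3621]
eef_rot: [0.002, -0.002, 1.0, -0.001]
wrist_force: [-0.5, -0.5, -0.1]
opening: 1.001
[ 0.5106 -0.2275  0.3604]
```

View pics/t3.png

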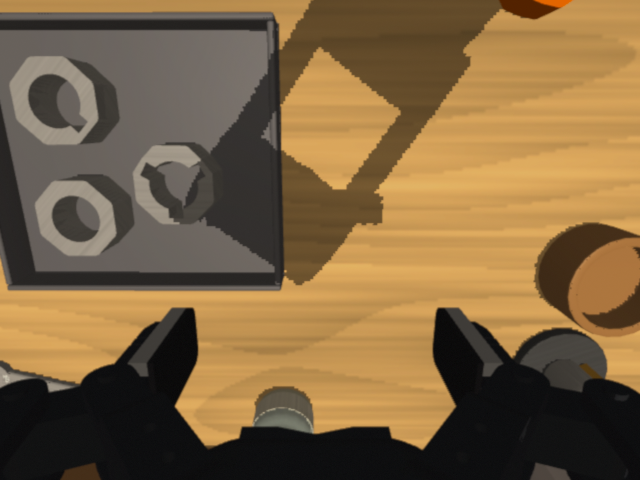

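```bash
python3 - <<'E'
from h import *
p=shot('wrist')
for uv in [(172,183),(78,217),(53,100)]: print(np.round(ray(p,uv,.037)[:2],3))
for uv in [(278,14),(280,288)]: print(np.round(ray(p,uv,.035)[:2],3))
E
python3 -m handwheel '[{"offset":[0,0.06,0],"spin":0,"grip":1},{"offset":[0,0.12,0],"spin":0,"grip":1},{"offset":[-0.01,0.18,0],"spin":0,"grip":1},{"offset":[-0.03,0.24,0.01],"spin":0,"grip":1},{"offset":[-0.05,0.29,0.03],"spin":0,"grip":1},{"offset":[-0.05,0.325,0.06],"spin":0,"grip":1},{"offset":[-0.05,0.325,0.06],"spin":0,"grip":1},{"offset":[-0.05,0.325,0.06],"spin":0,"grip":1}]'
python3 look.py 0.56 0.105 ha.png; python3 -c "
from h import *
shot('wrist','ha0.png')"
```

```text
[ 0.48  -0.333]
[ 0.506 -0.406]
[ 0.423 -0.409]
[ 0.369 -0.253]
[ 0.563 -0.256]
time_s: 49.88
eef_pos: [0.5605, 0.0954, 0.2981]
eef_rot: [-0.001, 0.0, 1.0, -0.0]
wrist_force: [0.4, -0.1, 0.4]
opening: 0.999
hub [ 0.557   0.1161 -3.8083] err 0.04
[0.5608 0.095  0.2988] [ 0.     0.001  1.    -0.   ]
```

View pics/ha.png

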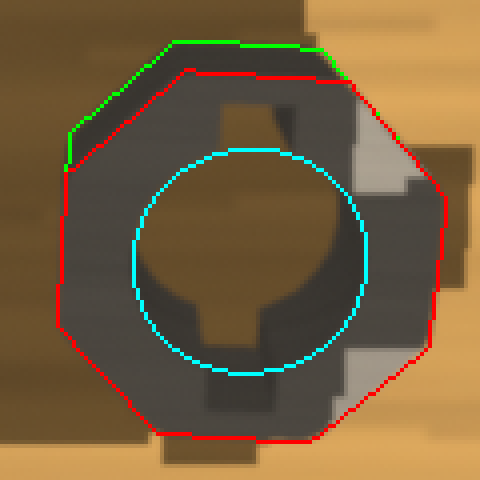

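View pics/ha0.png

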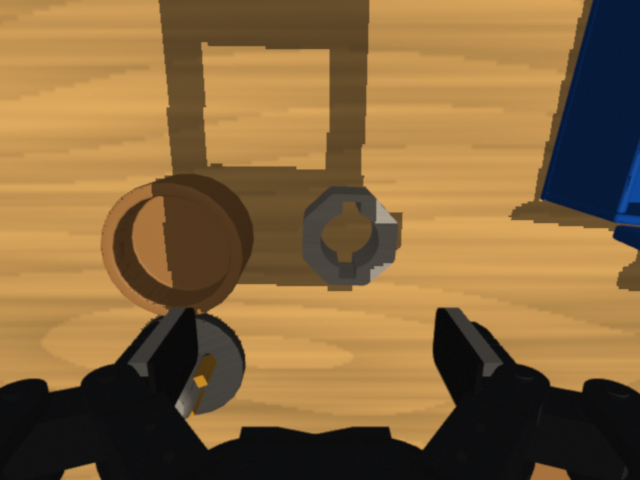

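```bash
python3 -m handwheel '[{"offset":[0.0037,0.0211,0],"spin":10,"grip":0.9},{"offset":[0.0037,0.0211,0],"spin":20,"grip":0.9},{"offset":[0.0037,0.0211,0],"spin":30,"grip":0.9},{"offset":[0.0037,0.0211,0],"spin":40,"grip":0.9},{"offset":[0.0037,0.0211,0.02],"spin":48.8,"grip":0.9},{"offset":[0.0037,0.0211,0.06],"spin":48.8,"grip":0.9},{"offset":[0.0037,0.0211,0.1],"spin":48.8,"grip":0.9},{"offset":[0.0037,0.0211,0.12],"spin":48.8,"grip":0.9},{"offset":[0.0037,0.0211,0.12],"spin":48.8,"grip":0.9},{"offset":[0.0037,0.0211,0.12],"spin":48.8,"grip":0},{"offset":[0.0037,0.0211,0.12],"spin":48.8,"grip":0},{"offset":[0.0037,0.0211,0.12],"spin":48.8,"grip":0},{"offset":[0.0037,0.0211,0.12],"spin":48.8,"grip":0},{"offset":[0.0037,0.0211,0.12],"spin":48.8,"grip":0},{"offset":[0.0037,0.0211,0.06],"spin":48.8,"grip":0},{"offset":[0.0037,0.0211,0],"spin":48.8,"grip":0},{"offset":[0.0037,0.0211,-0.04],"spin":48.8,"grip":0},{"offset":[0.0037,0.0211,-0.04],"spin":48.8,"grip":0}]'
python3 - <<'E'
from h import *
p=shot('wrist','ha1.png')
o=ctrl.get_obs();print(np.round(o['eef_pos'],4),quat(o['eef_rot']).as_matrix().round(3).tolist())
E
```

```text
time_s: 52.22
eef_pos: [0.5577, 0.1177, 0.3432]
eef_rot: [0.004, 0.413, 0.911, 0.002]
wrist_force: [0.6, 0.1, -3.2]
opening: 0.667
[0.5567 0.1176 0.3402] [[-0.659, 0.752, 0.003], [0.752, 0.659, 0.0], [-0.002, 0.003, -1.0]]
```

View pics/ha1.png

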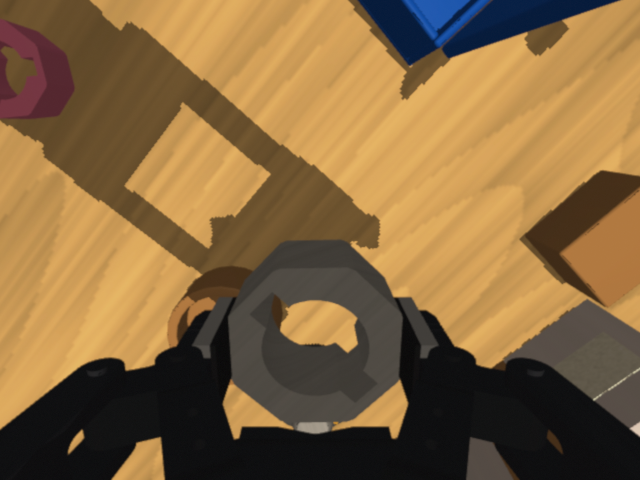

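```bash
python3 -m handwheel '[{"offset":[-0.0285,-0.0498,0],"spin":-8,"grip":0},{"offset":[-0.057,-0.0995,0],"spin":-16,"grip":0},{"offset":[-0.0855,-0.149,0],"spin":-24,"grip":0},{"offset":[-0.114,-0.199,0],"spin":-32,"grip":0},{"offset":[-0.1425,-0.249,0],"spin":-40,"grip":0},{"offset":[-0.171,-0.2985,0],"spin":-48.8,"grip":0},{"offset":[-0.1995,-0.348,0],"spin":-48.8,"grip":0},{"offset":[-0.228,-0.398,0],"spin":-48.8,"grip":0},{"offset":[-0.228,-0.398,0.03],"spin":-48.8,"grip":0},{"offset":[-0.228,-0.398,0.08],"spin":-48.8,"grip":0},{"offset":[-0.228,-0.398,0.1],"spin":-48.8,"grip":0},{"offset":[-0.228,-0.398,0.1],"spin":-48.8,"grip":0}]'
python3 - <<'E'
from h import *
p=shot('wrist','t4.png')
o=ctrl.get_obs();print(np.round(o['eef_pos'],4))
E
```

```text
time_s: 53.78
eef_pos: [0.4058, -0.3145, 0.2348]
eef_rot: [-0.003, 0.0, 1.0, 0.003]
wrist_force: [0.3, 0.2, -2.8]
opening: 0.667
[ 0.4065 -0.3154  0.2367]
```

View pics/t4.png

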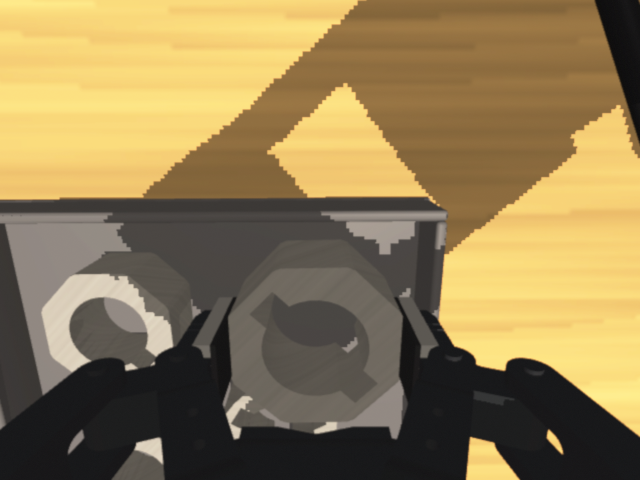

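```bash
python3 -m handwheel '[{"offset":[0,0,0.025],"spin":0,"grip":0},{"offset":[0,0,0.045],"spin":0,"grip":0},{"offset":[0,0,0.05],"spin":0,"grip":0},{"offset":[0,0,0.05],"spin":0,"grip":0}]'
python3 -m handwheel '[{"offset":[0,0,0],"spin":0,"grip":0.78},{"offset":[0,0,0],"spin":0,"grip":0.78},{"offset":[0,0,0],"spin":0,"grip":0.78},{"offset":[0,0,-0.04],"spin":0,"grip":0.78},{"offset":[0,0,-0.1],"spin":0,"grip":0.78},{"offset":[-0.03,0.04,-0.16],"spin":0,"grip":0.8},{"offset":[-0.04,0.08,-0.18],"spin":0,"grip":0.8},{"offset":[-0.04,0.08,-0.18],"spin":0,"grip":0.8}]'
python3 - <<'E'
from h import *
p=shot('wrist','t5.png')
for uv in []: pass
o=ctrl.get_obs();print(np.round(o['eef_pos'],4))
for d in boxes_of(p,'hub_a'): print(np.round(d['uv']),np.round(ray(p,d['uv'],.02)[:2],3),round(d['confidence'],2))
E
```

```text
time_s: 54.32
eef_pos: [0.4075, -0.3164, 0.1893]
eef_rot: [0.0, -0.0, 1.0, -0.0]
wrist_force: [0.1, -0.4, -2.0]
opening: 0.659
time_s: 55.32
eef_pos: [0.4486, -0.2343, 0.3721]
eef_rot: [0.003, -0.002, 1.0, -0.002]
wrist_force: [0.5, -1.0, -0.3]
opening: 0.803
[ 0.4478 -0.2353  0.3702]
[548.  53.] [ 0.327 -0.066] 0.96
[194. 260.] [ 0.488 -0.338] 0.85
[193. 165.] [ 0.409 -0.333] 0.75
[ 88. 184.] [ 0.424 -0.418] 0.72
[108. 283.] [ 0.51  -0.414] 0.71
```

View pics/t5.png

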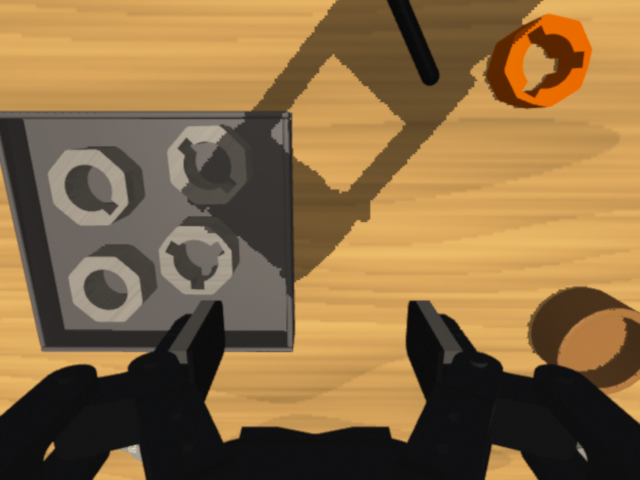

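All four other hubs lie flat in the tray. Next I'll take the closed fingers around behind the lid, offset from the knob.

```bash
python3 -m handwheel '[{"offset":[-0.03,0.05,-0.03],"spin":0,"grip":0},{"offset":[-0.06,0.1,-0.06],"spin":0,"grip":0},{"offset":[-0.09,0.15,-0.09],"spin":0,"grip":0},{"offset":[-0.12,0.2,-0.09],"spin":0,"grip":0},{"offset":[-0.15,0.25,-0.09],"spin":0,"grip":0},{"offset":[-0.167,0.31,-0.09],"spin":0,"grip":0},{"offset":[-0.167,0.37,-0.09],"spin":0,"grip":0},{"offset":[-0.167,0.43,-0.09],"spin":0,"grip":0},{"offset":[-0.167,0.49,-0.09],"spin":0,"grip":0},{"offset":[-0.167,0.529,-0.09],"spin":0,"grip":0},{"offset":[-0.167,0.529,-0.09],"spin":0,"grip":0},{"offset":[-0.167,0.529,-0.09],"spin":0,"grip":0}]'
python3 - <<'E'
from h import *
o=ctrl.get_obs();print(np.round(o['eef_pos'],4))
shot('wrist','l1.png'); p=shot('scene','l1c.png');s=shot('side','l1s.png')
for q in (p,s):
  for t in ('case_lid_handle','case_lid_hinge'): print(t,[(np.round(d['uv'],0).tolist(),np.round(ray(q,d['uv'],.21 if 'han' in t else .07)[:2],3)) for d in landmark_of(q,t)][:1])
a=cv2.imread('pics/l1c.png')[60:260,300:520];b=cv2.imread('pics/l1s.png')[60:260,160:380]
cv2.imwrite('pics/l1z.png',cv2.resize(np.hstack([a,b]),None,fx=1.8,fy=1.8))
E
```

```text
time_s: 56.92
eef_pos: [0.6149, 0.2914, 0.4568]
eef_rot: [-0.001, 0.001, 1.0, -0.001]
wrist_force: [0.6, -0.6, -0.2]
opening: -0.001
[0.6149 0.2914 0.4568]
case_lid_handle [([444.0, 128.0], array([0.603, 0.333]))]
case_lid_hinge [([415.0, 182.0], array([0.554, 0.336]))]
case_lid_handle [([255.0, 130.0], array([0.6 , 0.35]))]
case_lid_hinge [([239.0, 188.0], array([0.546, 0.358]))]
```

View pics/l1.png

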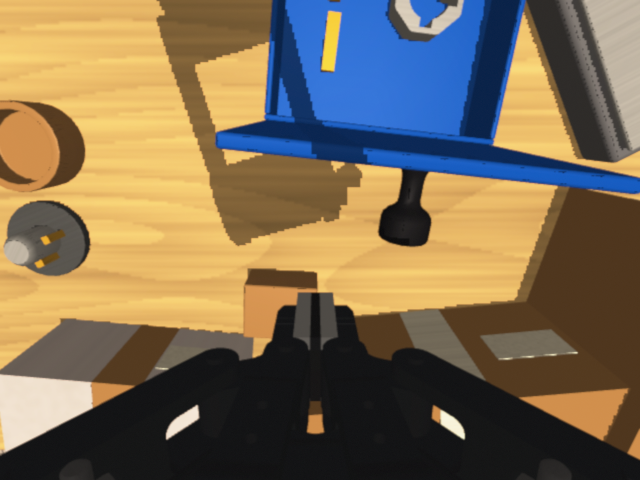

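View pics/l1z.png

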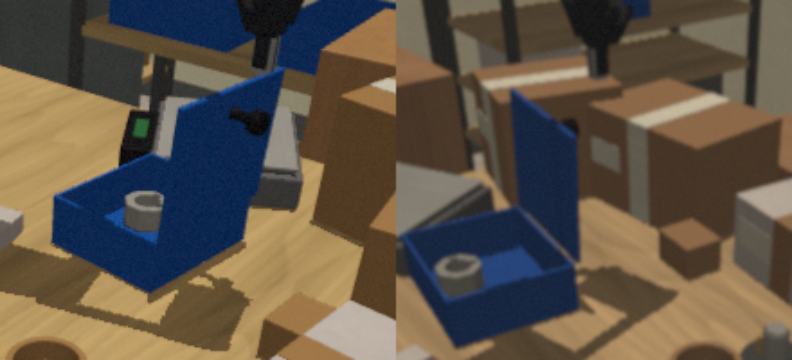

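```bash
python3 -m handwheel '[{"offset":[0,-0.014,0.03],"spin":0,"grip":0},{"offset":[0,-0.014,0.07],"spin":0,"grip":0},{"offset":[0.02,-0.014,0.07],"spin":0,"grip":0},{"offset":[0.04,-0.014,0.07],"spin":0,"grip":0},{"offset":[0.055,-0.014,0.07],"spin":0,"grip":0},{"offset":[0.075,-0.014,0.071],"spin":0,"grip":0},{"offset":[0.093,-0.014,0.073],"spin":0,"grip":0},{"offset":[0.111,-0.014,0.079],"spin":0,"grip":0},{"offset":[0.129,-0.014,0.085],"spin":0,"grip":0},{"offset":[0.145,-0.014,0.096],"spin":0,"grip":0},{"offset":[0.16,-0.014,0.107],"spin":0,"grip":0},{"offset":[0.16,-0.014,0.107],"spin":0,"grip":0}]'
python3 - <<'E'
from h import *
o=ctrl.get_obs();print(np.round(o['eef_pos'],4))
shot('wrist','l2.png'); p=shot('scene','l2c.png');s=shot('side','l2s.png')
a=cv2.imread('pics/l2c.png')[60:260,300:520];b=cv2.imread('pics/l2s.png')[60:260,160:380]
cv2.imwrite('pics/l2z.png',cv2.resize(np.hstack([a,b]),None,fx=1.8,fy=1.8))
E
```

```text
time_s: 58.78
eef_pos: [0.4533, 0.2787, 0.3514]
eef_rot: [-0.001, -0.0, 1.0, -0.0]
wrist_force: [-0.7, 0.3, -0.3]
opening: -0.004
[0.4533 0.2787 0.3514]
```

View pics/l2z.png

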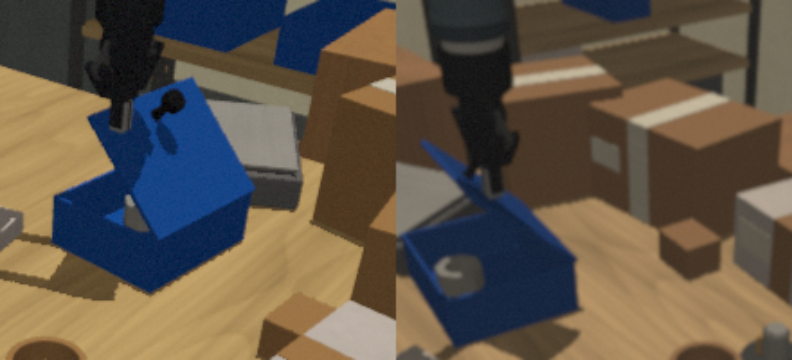

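```bash
python3 -m handwheel '[{"offset":[0.013,0,0.015],"spin":0,"grip":0},{"offset":[0.025,0,0.029],"spin":0,"grip":0},{"offset":[0.034,0,0.046],"spin":0,"grip":0},{"offset":[0.041,0,0.063],"spin":0,"grip":0},{"offset":[0.045,0,0.08],"spin":0,"grip":0},{"offset":[0.047,0,0.09],"spin":0,"grip":0},{"offset":[0.047,0,0.096],"spin":0,"grip":0},{"offset":[0.047,0,0.1],"spin":0,"grip":0},{"offset":[0.047,0,0.1],"spin":0,"grip":0}]'
python3 - <<'E'
from h import *
o=ctrl.get_obs();print(np.round(o['eef_pos'],4))
shot('wrist','l3.png'); p=shot('scene','l3c.png');s=shot('side','l3s.png')
a=cv2.imread('pics/l3c.png')[60:260,300:520];b=cv2.imread('pics/l3s.png')[60:260,160:380]
cv2.imwrite('pics/l3z.png',cv2.resize(np.hstack([a,b]),None,fx=1.8,fy=1.8))
E
```

```text
time_s: 60.05
eef_pos: [0.4076, 0.2788, 0.2521]
eef_rot: [0.0, 0.0, 1.0, 0.0]
wrist_force: [0.3, 0.5, -0.3]
opening: 0.0
[0.4076 0.2788 0.2521]
```

View pics/l3z.png

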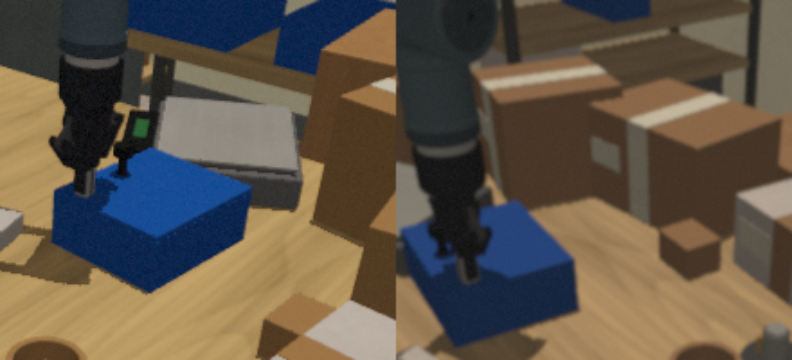

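```bash
python3 -m handwheel '[{"offset":[0,0,0.0015],"spin":0,"grip":0},{"offset":[0,0,0.003],"spin":0,"grip":0},{"offset":[0,0,0.003],"spin":0,"grip":0}]'; python3 -m handwheel '[{"offset":[0,0,0.001],"spin":0,"grip":0},{"offset":[0,0,0.002],"spin":0,"grip":0},{"offset":[0,0,0.002],"spin":0,"grip":0}]'
```

```text
time_s: 60.58
eef_pos: [0.4077, 0.279, 0.2516]
eef_rot: [0.0, -0.0, 1.0, -0.0]
wrist_force: [-10.9, -5.1, 28.8]
opening: 0.001
time_s: 60.95
eef_pos: [0.4078, 0.2791, 0.2513]
eef_rot: [0.0, -0.0, 1.0, -0.0]
wrist_force: [-16.8, -9.0, 46.4]
opening: 0.001
```

The contact is solid, so the lid is closed. Retreating and doing a final check.

```bash
python3 -m handwheel '[{"offset":[0,0,-0.02],"spin":0,"grip":0},{"offset":[0,0,-0.07],"spin":0,"grip":0},{"offset":[0,0,-0.13],"spin":0,"grip":0},{"offset":[0.02,0,-0.19],"spin":0,"grip":0},{"offset":[0.03,-0.06,-0.2],"spin":0,"grip":0},{"offset":[0.03,-0.12,-0.2],"spin":0,"grip":0},{"offset":[0.03,-0.12,-0.2],"spin":0,"grip":0},{"offset":[0.03,-0.12,-0.2],"spin":0,"grip":0}]'
python3 - <<'E'
from h import *
shot('wrist','f.png');shot('scene','fc.png');shot('side','fs.png')
E
```

```text
time_s: 61.95
eef_pos: [0.3773, 0.1587, 0.4468]
eef_rot: [0.0, 0.001, 1.0, 0.0]
wrist_force: [-0.5, 1.1, 0.2]
opening: 0.004
```

View pics/fc.png

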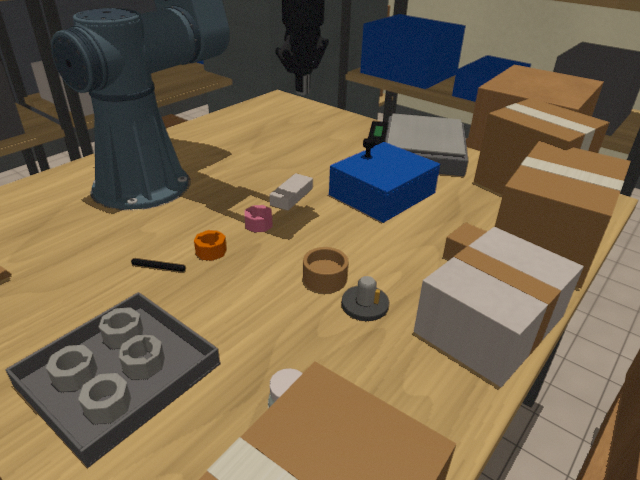

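View pics/fs.png

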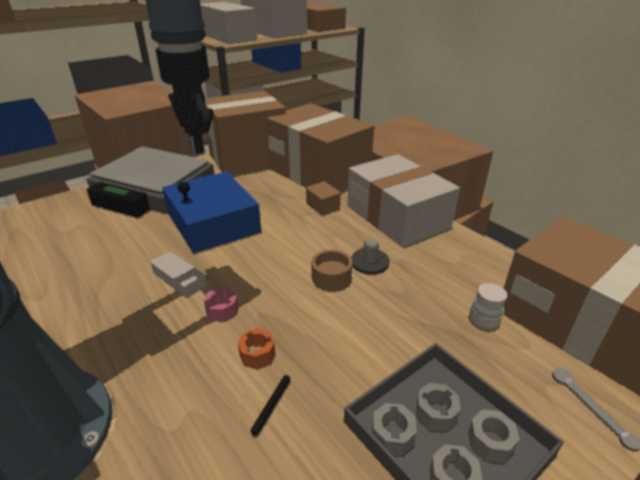

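```bash
python3 -c "
from bench import ctrl
print(ctrl.hand_in())"
```

```text
the job is handed in; nothing more can be done
None
```

The job is done and handed in at about 62 s of the 210 s allowed; the hand-in reported no verdict.

- **Fit:** The stand was shaft_b, with its keys a quarter turn apart. I turned hub_b to line up with the keys and slid it down to the disc. After I opened the grip, the wrist picture showed the brass key inside the keyway.
- **Case:** I lifted hub_b off and put it in the blue case with both key bars. All three lay flat in the picture taken from above.
- **Tray:** Hubs a, c, d and e lie flat in the grey tray. Hub_c ended about 3 cm from where I aimed it, but well inside the tray; I did not find out why.
- **Lid:** I pushed the lid down until it met a solid stop. The force climbed to about 46 N upward at the wrist as the fingertips pressed. It looks flat in both camera views, though I had no direct reading of the joint angle.
- **Other things on the bench:** By eye, the tape roll, carton, jar and the orange and pink look-alikes are where they started. I did not measure how far they had moved. The last pictures show the gripper clear of everything.

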